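# Load the battery station and snap its cover back on

## Robot

A 7-joint arm with a two-finger parallel gripper is mounted at the origin on a cart in front of the work surface, level with it; the furniture and walls round the work are solid. World frame = base frame: x ahead of the robot, y to its left, z up, the work surface at z = 0. Lengths are in m, angles in rad, forces in N, time in s.
With the tool pointing down it reaches from about 0.4 to 0.875 m from the base axis. Payload 19.3 kg.
Tool frame: the origin (TCP) lies on the mounting face of the last link; the fingertips stand 173 mm ahead of it and the grasp point (between the pads) lies 155 mm ahead of it (bot.grip_point_offset is the distance from the TCP to the grasp point, in m); z points along the fingers, y is the line along which they close (so a half turn about z gives the same grasp; the last joint's range is limited). The gripper opens to 85 mm and grips with 20 to 120 N. Pads are 22 mm wide; open, the fingers measure 114 mm over their backs; the gripper's body (76 mm by 85 mm) begins 54 mm behind the grasp point. The pads swing forward as they close: fully open they stand 13 mm farther back than shut.
Start: joints at [1.122, 0.521, -0.036, 1.599, 0.021, 1.021, -0.113], TCP at [0.231, -0.581, 0.405] pointing down, gripper open.
Joint ranges: [-2.91, 2.91], [-0.3, 2.13], [-1.5, 1.42], [0.17, 2.43], [-1.26, 4.41], [0.16, 1.93], [-2.52, 2.52]. Speed limits (rad/s): [1.89, 1.89, 2.39, 2.39, 3.01, 3.01, 3.01].

## Interface

Orientations are given as [roll, pitch, yaw] about the fixed x, y, z axes, in that order (R = Rz(yaw) Ry(pitch) Rx(roll)).
In Python, from workcell import bot gives the robot as it stands.
- The arm moves only by the tool arm_command, never from a script. Its argument "deltas" is a list of rows, each a list of 3 entries, a list of its own where there are three numbers: the shift along the tool's x, y, z in cm, then the turn, a rotation vector about the tool's x, y, z in rad, then the finger opening in cm, from 0 to 8.54. In form: [[[tx, ty, tz], [rx, ry, rz], claw], ...]. A call has 1 to 20 rows; each row shifts and turns the commanded pose from where the row before left it, along the tool's axes as they then stand; what a row does not reach is not made up. A row lasts 1/10 s, in which the tool goes at most 50 mm and 8.59 degrees, less where a joint would pass 70% of its speed; a pose out of reach is approached as far as the arm can. A call with a gripper value outside its range is refused whole. The fingers move at their own pace and stop on an object; "newtons" is the grip in N (left out, the last holds). Time passes only in rows, so rows that do not move let the fingers close. It gives the time, the measured TCP pose, the force, the opening and the grip force at its end, in the units of the state.
- bot.observe(): the state, without advancing time (a new reading comes with each control period).
- bot.grab_frame(name): name is "scene" or "side" or "wrist"; returns a dict with "frame" (400x640x3 uint8, red, green, blue), "K" (3x3 intrinsics, pixels), "rvec" (rotation vector, rad) and "tvec" (3), from world to camera coordinates, as OpenCV has them; the wrist camera has in their place "T_tool_cam" (4x4, takes a point from camera to tool coordinates, whose origin is the TCP and whose axes are the flange's). Camera axes: x right, y down, z forward; pixel columns grow to the right and rows downward; lengths in m; the calibration is good to about 2 mm. A picture is of the moment at which its call begins: read the wrist's pose just before it. There is no depth.
- bot.job_done(): hands the job in; it is judged then, once.
Trained networks look in a picture, given as the dict that the camera call returned (one of the last four; its "shot" number tells which), for a name from the list of things; names that differ only in an ending like _2 or _b are one class to them, and where a whole thing is asked for, a point or a joint stands for the part that bears it (a point fixed in the world has none). Each returns a list of dicts, best first, with "p" (0 to 1); they miss things now and then, are a little off and sometimes report something else, mostly with a low value. They report only what shows in the picture. A call takes as long as a camera call. They do not tell look-alikes from the thing itself.
- bot.find_in(name, picture): "rect" ([left, top, width, height] in pixels, round what is visible of it).
- bot.mark_of(name, picture): "at" ([column, row] in pixels: a listed point, or the origin of a listed thing).
The state is a dict: "clock": time; "qpos": joint angles; "qd": joint speeds; "joint_efforts": joint torques, N m; "position": TCP position; "tool_rot": TCP orientation; "force": force on the tool from outside, world axes, zero at the start; "moment": the same for the moment, N m; "grip_width": finger opening in m; "finger_force": force on a finger pad.
Only numpy, scipy, OpenCV 4.12 (cv2) and the standard library are available. Lean on these libraries where they do the work, as an engineer would, in place of code of your own. Each camera call takes 0.05 s, during which the arm holds its last target. There are 200 camera calls.

## Task

Squeeze the snap tab on the cover of the battery station to release it, swing and lift the cover off, and stand it right way up on the worktop clear of the station. Fit every battery pack lying on the worktop into a bay of its own: hook its tongue under the bay's lip, then swing its tail down until it lies flat. Then put the cover back: hook its tongue under its lip and swing it down until it is fully home and the tab has snapped out under its catch. Do not push the food things about.

Things in the scene. Friction and masses are not known exactly. Their poses are not given: they have to be found in the camera images.
- station: Battery station, fixed; sizes here and below in mm. Origin: centre of its underside, on the worktop; x runs from the snap-tab side (-x, near the robot) to the lip side (+x), z up. Base plate 14 thick, x -106..96, y -106..106. Three bays side by side at 62 pitch along y, each 39 wide, x -61..50, floor at z 14; guides 6 high beside them; a tail stop 8 high at x -66..-61. Top of the bay part: z 34.
- bay_right (a point): Where a pack's origin lies when seated in the bay at station y = -62 (station x -14, z 14; play 2 each way in x, 1.5 in y). A pack cannot drop in flat: 99 mm is open between tail stop and lip; put its tongue under the lip with the tail 10 to 20 degrees up, then swing the tail down.
- bay_middle (a point): The same for the bay at station y = 0.
- bay_left (a point): The same for the bay at station y = +62.
- pack_lip (a point): Near edge of the lip over the bays' +x ends, middle of the station (38, 0, 29), at its underside, 15 above the bay floor. The lip is 5 thick, spans all three bays and covers x 38..50; the bays' end wall is at x 50, its back at x 55.
- cover_lip (a point): Near edge of the cover's lip, station (78, 0, 25), at its underside, 11 above the base plate. The lip is 5 thick, 160 wide along y, and covers x 78..87.5, with a wall at x 87.5.
- catch (a point): Inner (+x) edge of the catch for the snap tab, station (-90, 0, 22), at its underside, 8 above the base plate; 5 thick, y -35..35, reaching from a wall at x -99 to x -90.
- cover: White cover, loose, 0.18 kg: an upturned tray 148 (x) x 194 (y) x 48 high, walls 4, open below. Origin: centre of its underside, z up. Home on the station its origin is at station (0, 0, 14), axes alike, standing on the base plate (play about 1 in x, 6 in y). A grip block stands on it, x -36..-20, y -20..20, z 48..87; its +x rim has a tongue, its -x side the snap tab.
- cover_tongue (a point): Tip of the cover's tongue at its underside, cover (86, 0, 0). The tongue is 12 long, 6 thick, 130 wide along y, at the foot of the +x wall. Home, it reaches 8 under the cover lip. To take it out or hook it in, tilt the cover with its -x edge 8 to 20 degrees up and draw or push it along x.
- cover_grip (a point): Middle of the pair grip block and tab paddle, cover (-36.5, 0, 73), at a height to squeeze; the pair's top is 14 above. Over both they measure 33 along cover x, 24 when squeezed, and 40 along y.
- cover_tab (a joint): Snap tab: 0 = out, 0.009 m = squeezed in (+x) against the block; spring 4 N at 0, 10 N at 0.009. Its paddle, 9 in front of the block, is at cover x -53..-45, y -20..20, z 51..87; from it a strip (top at z 52) runs to -x, a leaf down to a toe, x -96..-88, z 1..5, that reaches 6 under the catch when home; squeezed in it is clear of it. It springs out when let go.
- tin: Bystander: low tin, diameter 75, height 58. Origin: its underside's centre as it stands. Leave it alone.
- lemon: Bystander: lemon, 78 x 55 x 56. Origin: its underside's centre as it stands. Leave it alone.
- tub: Bystander: dairy tub, 72 across, 71 high. Origin: its underside's centre as it stands. Leave it alone.
- apple: Bystander: apple, 75 across, 72 high. Origin: its underside's centre as it stands. Leave it alone.
- jam: Bystander: jam jar with a lid, 62 across, 86 high. Origin: its underside's centre as it stands. Leave it alone.
- shaker: Bystander: salt shaker, 44 across, 90 high. Origin: its underside's centre as it stands. Leave it alone.
- pack_a: Grey battery pack, loose, 0.15 to 0.3 kg; may be absent. Body 90 (x) x 36 (y) x 38 high, with a tongue 30 wide and 10 thick that sticks 17 mm out of the bottom of its +x end. Origin: centre of the underside of the 90 mm body; z up; +x towards the tongue. Total length 107. Flat sides to grip across y.
- pack_a_tongue (a point): Tip of that pack's tongue, at its underside: pack (62, 0, 0).
- pack_b: Grey battery pack, loose, 0.15 to 0.3 kg; may be absent. Body 90 (x) x 36 (y) x 38 high, with a tongue 30 wide and 10 thick that sticks 17 mm out of the bottom of its +x end. Origin: centre of the underside of the 90 mm body; z up; +x towards the tongue. Total length 107. Flat sides to grip across y.
- pack_b_tongue (a point): Tip of that pack's tongue, at its underside: pack (62, 0, 0).
- pack_c: Grey battery pack, loose, 0.15 to 0.3 kg; may be absent. Body 90 (x) x 36 (y) x 38 high, with a tongue 30 wide and 10 thick that sticks 17 mm out of the bottom of its +x end. Origin: centre of the underside of the 90 mm body; z up; +x towards the tongue. Total length 107. Flat sides to grip across y.
- pack_c_tongue (a point): Tip of that pack's tongue, at its underside: pack (62, 0, 0).
Not all that is in view belongs to the job. Leave any blue or red look-alike of the pack_b alone.

How it is judged:
By the outcome, as a careful person would: the job done as asked, in the order asked, and still so for the second after the job is handed in, with the robot touching nothing.
Of pack_a, pack_b, pack_c only 2 to 3 are there at a start; the rules pass over those that are not, and their reading is None.
At some moment in a run one of pack_a, pack_b, pack_c may be knocked a few centimetres aside while the robot is not near it.
It also fails if it takes over 210 s, if anything falls off the work surface, if the arm or the gripper's body presses on something with over 40 N, if the wrist force passes 120 N, or if a joint passes its speed limit or range.

## Working session

There is one attempt and no reset: what is moved stays moved. The work goes in short steps, Python scripts to look and compute and a tool call to move; the robot and the scene stay as the last step left them, time stands still between calls to the robot, and variables do not carry over. Pictures are saved under pics/ and viewed, at most 14 in all, crops included, and the job is handed in when it is done.

Besides the shell and the picture viewer there is one more tool, called after "Emit:" as name(argument=value, ...), one argument or row to a line, values as JSON. arm_command: Moves the arm, as the interface text tells. Its arguments: {"type":"object","properties":{"deltas":{"type":"array","items":{"type":"array"}},"newtons":{"type":"number"}},"required":["deltas"]}

```bash
ls; mkdir -p pics
cat > h.py <<'E'
import numpy as np, cv2
from scipy.spatial.transform import Rotation as R
from workcell import bot
def grab(n):
    s=bot.observe(); f=bot.grab_frame(n)
    if n=="wrist":
        T=np.eye(4);T[:3,:3]=R.from_euler('xyz',s['tool_rot']).as_matrix();T[:3,3]=s['position']
        W=T@f['T_tool_cam']; M=np.linalg.inv(W)
    else:
        M=np.eye(4);M[:3,:3]=cv2.Rodrigues(np.array(f['rvec'],float))[0];M[:3,3]=np.ravel(f['tvec'])
    f['M']=M; return f
def save(f,name): cv2.imwrite('pics/'+name,f['frame'][:,:,::-1])
def ray(f,px,z):
    M=f['M'];K=np.array(f['K']);d=M[:3,:3].T@np.linalg.inv(K)@np.array([px[0],px[1],1.]);c=-M[:3,:3].T@M[:3,3]
    return c+d*(z-c[2])/d[2]
def proj(f,P):
    P=np.atleast_2d(P);q=(f['M'][:3,:3]@P.T).T+f['M'][:3,3];q=(np.array(f['K'])@q.T).T
    return q[:,:2]/q[:,2:]
def delta(s,pos,rot):
    "tool-frame delta from state s to target TCP pose: shift cm, rotvec"
    A=R.from_euler('xyz',s['tool_rot']);B=R.from_euler('xyz',rot)
    return A.inv().apply(np.array(pos)-s['position'])*100,(A.inv()*B).as_rotvec()
E
python3 - <<'E'
from h import *
np.set_printoptions(precision=3,suppress=True)
s=bot.observe();print(s['position'],s['tool_rot'],bot.grip_point_offset)
Z={'cover':.014,'pack_lip':.029,'cover_lip':.025,'catch':.022,'cover_tongue':.014,'cover_grip':.087,'bay_middle':.014}
for c in('scene','side'):
    f=grab(c);save(f,c+'0.png')
    print(c,-f['M'][:3,:3].T@f['M'][:3,3])
    for n in ['station','cover','cover_grip','cover_tongue','cover_lip','catch','pack_lip','pack_a','pack_a_tongue','tin','lemon','tub','apple','jam','shaker']:
        for d in bot.mark_of(n,f)[:5 if 'pack_a' in n else 1]:
            if d['p']>.2: print(n,round(d['p'],2),np.round(d['at']),ray(f,d['at'],Z.get(n,0)))
E
```

```text
pics
[ 0.231 -0.581  0.404] [-3.14   0.     0.379] 0.1547
scene [-0.284  0.942  0.586]
station 0.58 [370. 189.] [ 0.562 -0.031  0.   ]
cover 0.73 [372. 183.] [ 0.568 -0.047  0.014]
cover_grip 0.85 [384. 163.] [ 0.539 -0.059  0.087]
cover_tongue 0.98 [346. 177.] [ 0.655 -0.019  0.014]
catch 0.88 [401. 187.] [ 0.478 -0.076  0.022]
pack_a 0.95 [221. 288.] [0.421 0.583 0.   ]
pack_a 0.83 [161. 270.] [0.566 0.65  0.   ]
pack_a 0.65 [326. 224.] [0.484 0.224 0.   ]
pack_a 0.58 [329. 207.] [0.554 0.152 0.   ]
pack_a_tongue 0.74 [315. 196.] [0.636 0.133 0.   ]
tin 0.7 [397. 216.] [0.39  0.044 0.   ]
lemon 0.81 [304. 193.] [0.67  0.147 0.   ]
tub 0.63 [260. 213.] [0.648 0.324 0.   ]
apple 0.72 [321. 185.] [0.684 0.067 0.   ]
jam 0.62 [228. 219.] [0.673 0.413 0.   ]
shaker 0.55 [289. 202.] [ 0.652  0.222 -0.   ]
side [-0.176  1.275  0.559]
station 0.79 [360. 194.] [ 0.547 -0.022  0.   ]
cover 0.81 [360. 190.] [ 0.548 -0.026  0.014]
cover_grip 0.82 [370. 171.] [ 0.518 -0.038  0.087]
cover_tongue 0.66 [336. 189.] [0.621 0.023 0.014]
cover_lip 0.4 [279. 217.] [0.612 0.356 0.025]
catch 0.78 [381. 195.] [ 0.455 -0.004  0.022]
pack_a 0.91 [216. 268.] [0.571 0.647 0.   ]
pack_a 0.79 [274. 274.] [0.44  0.581 0.   ]
pack_a 0.7 [330. 205.] [0.576 0.133 0.   ]
pack_a 0.69 [334. 219.] [0.5   0.224 0.   ]
pack_a_tongue 0.62 [316. 205.] [0.612 0.161 0.   ]
tin 0.59 [395. 210.] [0.376 0.041 0.   ]
lemon 0.71 [304. 205.] [0.642 0.188 0.   ]
tub 0.62 [277. 221.] [0.635 0.338 0.   ]
apple 0.57 [316. 197.] [0.658 0.099 0.   ]
jam 0.9 [257. 229.] [0.645 0.417 0.   ]
```

View pics/scene0.png

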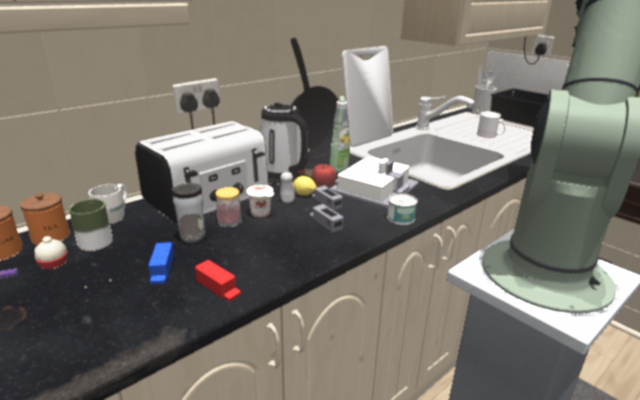

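View pics/side0.png

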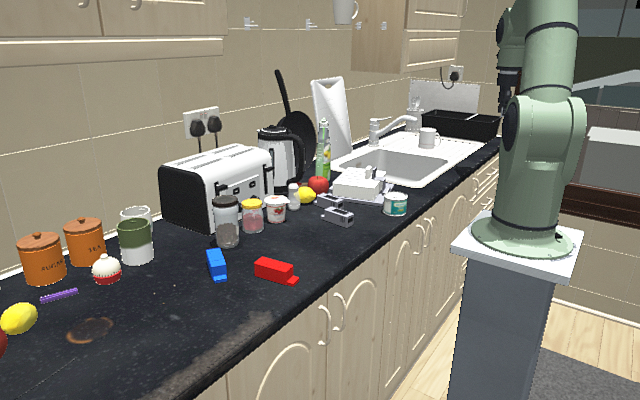

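The scene shows the station with its cover at about (370,185) and two grey packs at (328,195) and (327,217). The red and blue look-alikes are well to the left at (217,280) and (160,262), and the tin is at (402,208). The side view agrees. Next is a close look from above.

Run:
```python
from h import *
np.set_printoptions(precision=3,suppress=True)
f=grab('wrist');print(f['T_tool_cam'],f['K'])
s=bot.observe();print(delta(s,[.45,.04,.50],[-np.pi,0,.379-0.1]))
```

```text
[[-0.001 -0.953 -0.303  0.079]
 [ 1.    -0.001  0.001  0.001]
 [-0.001 -0.303  0.953  0.031]
 [ 0.     0.     0.     1.   ]] [[323.142   0.    319.853]
 [  0.    323.142 200.627]
 [  0.      0.      1.   ]]
(array([ 43.29 , -49.578,  -9.532]), array([0. , 0. , 0.1]))
```

Emit:
arm_command(
  deltas=[
    [[2.7,-3.1,-0.6],[0,0,0],8.5],
    [[2.7,-3.1,-0.6],[0,0,0],8.5],
    [[2.7,-3.1,-0.6],[0,0,0],8.5],
    [[2.7,-3.1,-0.6],[0,0,0],8.5],
    [[2.7,-3.1,-0.6],[0,0,0],8.5],
    [[2.7,-3.1,-0.6],[0,0,0],8.5],
    [[2.7,-3.1,-0.6],[0,0,0],8.5],
    [[2.7,-3.1,-0.6],[0,0,0],8.5],
    [[2.7,-3.1,-0.6],[0,0,0],8.5],
    [[2.7,-3.1,-0.6],[0,0,0],8.5],
    [[2.7,-3.1,-0.6],[0,0,0],8.5],
    [[2.7,-3.1,-0.6],[0,0,0],8.5],
    [[2.7,-3.1,-0.6],[0,0,0],8.5],
    [[2.7,-3.1,-0.6],[0,0,0],8.5],
    [[2.7,-3.1,-0.6],[0,0,0],8.5],
    [[2.7,-3.1,-0.6],[0,0,0],8.5],
    [[0,0,0],[0,0,0],8.5],
    [[0,0,0],[0,0,0],8.5],
  ],
)

```text
clock: 3.45
position: [0.4491, 0.0404, 0.5007]
tool_rot: [-3.141, 0.0, 0.38]
force: [0.5, -1.4, -0.1]
grip_width: 0.0855
finger_force: 0.0
```

```bash
cat > look.py <<'E'
from h import *
import sys
np.set_printoptions(precision=3,suppress=True)
Z={'station':0,'cover':.014,'pack_lip':.029,'cover_lip':.025,'catch':.022,'cover_tongue':.014,'cover_grip':.087,'bay_middle':.014,'bay_left':.014,'bay_right':.014}
def look(tag,names,zs={},cam='wrist'):
    f=grab(cam);save(f,tag+'.png')
    for n in names:
        for d in bot.mark_of(n,f)[:4 if 'pack_a' in n else 1]:
            if d['p']>.15: print(n,round(d['p'],2),np.round(d['at']),ray(f,d['at'],{**Z,**zs}.get(n,0)))
    return f
E
python3 - <<'E'
from look import *
s=bot.observe();print(s['position'],s['tool_rot'],s['clock'],s['force'])
look('w1',['station','cover','cover_grip','cover_tongue','cover_lip','catch','pack_lip','pack_a','pack_a_tongue','tin','lemon','tub','apple','jam','shaker'])
E
```

```text
[0.449 0.04  0.501] [-3.141  0.     0.38 ] 3.45 [ 0.485 -1.388 -0.058]
cover 0.72 [407. 102.] [ 0.561 -0.043  0.014]
cover_grip 0.96 [417. 133.] [ 0.529 -0.052  0.087]
cover_tongue 0.56 [409. 103.] [ 0.562 -0.046  0.014]
catch 0.82 [396. 167.] [ 0.477 -0.065  0.022]
pack_a 0.91 [284.  41.] [0.572 0.139 0.   ]
pack_a 0.58 [205.  82.] [0.485 0.222 0.   ]
tin 0.56 [301. 195.] [0.382 0.043 0.   ]
```

View pics/w1.png

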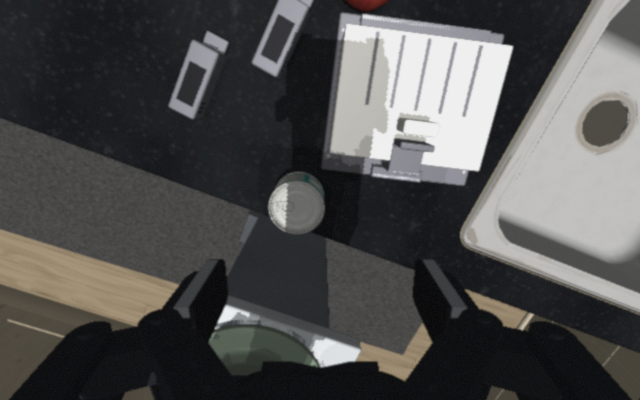

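The wrist view shows the cover with corners near (345,24), (512,46) and (482,170). The grip block is at (418,125) with the tab in front of it at (408,155). The packs are at (283,37) and (198,78), both with their tongues up-right, and the tin is at (297,203).

Run:
```python
from look import *
s=bot.observe();f=grab('wrist')
for n,p,z in [('cTL',(346,24),.062),('cTR',(512,46),.062),('cBR',(482,170),.062),('bBL',(323,168),.014),('bBR',(465,185),.014),('bTL',(341,14),.014),('bTR',(503,36),.014),
 ('blkTL',(400,116),.101),('blkTR',(439,123),.101),('blkBR',(437,137),.101),('blkBL',(397,130),.101),('padBL',(391,148),.101),('padBR',(433,152),.101)]:
    print(n,ray(f,p,z))
g=f['frame']; x=g[0:215,280:540]; 
cv2.imwrite('pics/w1c.png',cv2.resize(x[:,:,::-1],(780,645))[:600])
```

```text
cTL [0.608 0.069 0.062]
cTR [ 0.658 -0.117  0.062]
cBR [ 0.518 -0.159  0.062]
bBL [0.436 0.028 0.014]
bBR [ 0.489 -0.174  0.014]
bTL [0.626 0.08  0.014]
bTR [ 0.679 -0.122  0.014]
blkTL [ 0.538 -0.022  0.101]
blkTR [ 0.547 -0.065  0.101]
blkBR [ 0.533 -0.071  0.101]
blkBL [ 0.523 -0.025  0.101]
padBL [ 0.503 -0.028  0.101]
padBR [ 0.516 -0.074  0.101]
```

View pics/w1c.png

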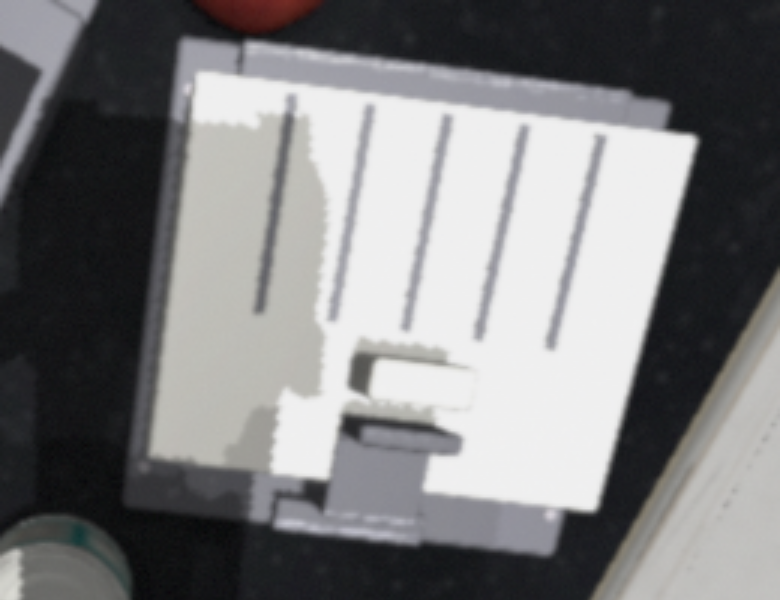

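```bash
cat >> h.py <<'E'
S=np.array([.5623,-.0457,0]); SY=.26
def st(p): # station->world
    return S+R.from_euler('z',SY).apply(np.array(p,float))
def plan(poses,s=None):
    "poses: list of (pos, R); prints tool-frame deltas between successive poses"
    s=s or bot.observe(); p=np.array(s['position']);A=R.from_euler('xyz',s['tool_rot'])
    for q,B in poses:
        d=A.inv().apply(np.array(q)-p)*100; r=(A.inv()*B).as_rotvec()
        print(np.round(d,2),np.round(r,3),'|',round(np.linalg.norm(d),1),round(np.degrees(np.linalg.norm(r)),1)); p,A=np.array(q),B
def down(yaw): return R.from_euler('xyz',[np.pi,0,yaw])
E
python3 - <<'E'
from look import *
s=bot.observe();print(s['qpos'])
for yaw in(1.83,-1.31): plan([(st([-32,0,0.0])*0+st([-.032,0,.36]),down(yaw)),(st([-.032,0,.30]),down(yaw))],s)
E
```

```text
[ 0.2    0.161 -0.476  1.885  0.082  1.115 -1.499]
[ 4.17 11.76 14.07] [ 0.    -0.    -1.451] | 18.8 83.1
[ 0. -0.  6.] [0. 0. 0.] | 6.0 0.0
[ 4.17 11.76 14.07] [-0.    -0.     1.689] | 18.8 96.8
[ 0. -0.  6.] [0. 0. 0.] | 6.0 0.0
```

Emit:
arm_command(
  deltas=[
    [[0.83,2.35,2.8],[0,0,0],8.5],
    [[0.83,2.35,2.8],[0,0,0],8.5],
    [[0.83,2.35,2.8],[0,0,0],8.5],
    [[0.83,2.35,2.8],[0,0,0],8.5],
    [[0.83,2.35,2.8],[0,0,0],8.5],
    [[0,0,0],[0,0,-0.121],8.5],
    [[0,0,0],[0,0,-0.121],8.5],
    [[0,0,0],[0,0,-0.121],8.5],
    [[0,0,0],[0,0,-0.121],8.5],
    [[0,0,0],[0,0,-0.121],8.5],
    [[0,0,0],[0,0,-0.121],8.5],
    [[0,0,0],[0,0,-0.121],8.5],
    [[0,0,0],[0,0,-0.121],8.5],
    [[0,0,0],[0,0,-0.121],8.5],
    [[0,0,0],[0,0,-0.121],8.5],
    [[0,0,0],[0,0,-0.121],8.5],
    [[0,0,0],[0,0,-0.121],8.5],
    [[0,0,0],[0,0,0],8.5],
  ],
)

```text
clock: 6.1
position: [0.5311, -0.0541, 0.3605]
tool_rot: [-3.141, -0.0, 1.833]
force: [-0.4, 0.6, -0.3]
grip_width: 0.0848
finger_force: 0.0
```

Run:
```python
from look import *
s=bot.observe();print(s['qpos'])
f=look('w2',['cover_grip','cover_tongue','cover_lip','catch','cover','station'])
c=lambda p:[proj(f,st(np.array(q)/1000))[0] for q in p]
g=f['frame'][:,:,::-1].copy()
for poly in ([[-36,-20,101],[-20,-20,101],[-20,20,101],[-36,20,101]],[[-53,-20,101],[-45,-20,101],[-45,20,101],[-53,20,101]],[[-106,-106,14],[96,-106,14],[96,106,14],[-106,106,14]],[[-74,-97,62],[74,-97,62],[74,97,62],[-74,97,62]]):
    cv2.polylines(g,[np.int32(c(poly))],True,(0,0,255),1)
cv2.imwrite('pics/w2o.png',g)
plan([(st([-.032,0,.246]),down(1.83))],s)
```

```text
[ 0.529  0.521 -0.735  1.858  0.429  0.928 -0.142]
cover_grip 0.89 [317. 193.] [ 0.529 -0.049  0.087]
cover_lip 0.97 [432. 180.] [ 0.637 -0.026  0.025]
catch 0.94 [257. 180.] [ 0.473 -0.07   0.022]
cover 0.56 [351. 172.] [ 0.561 -0.04   0.014]
[ 0.01  0.03 11.45] [-0.    -0.     0.003] | 11.5 0.2
```

View pics/w2o.png

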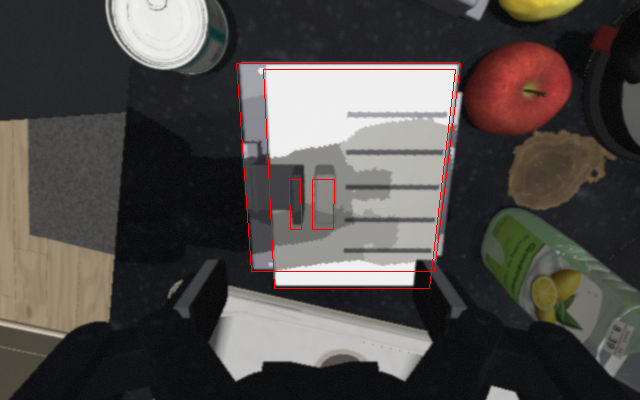

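The overlay of my station model matches the picture, with the block and paddle around (297–335, 180–230). I'll go down and squeeze.

Emit:
arm_command(
  deltas=[
    [[0,0,2.5],[0,0,0],6],
    [[0,0,2.5],[0,0,0],6],
    [[0,0,2.5],[0,0,0],6],
    [[0,0,2.0],[0,0,0],6],
    [[0,0,1.5],[0,0,0],6],
    [[0,0,0.5],[0,0,0],6],
    [[0,0,0],[0,0,0],4],
    [[0,0,0],[0,0,0],2],
    [[0,0,0],[0,0,0],2],
    [[0,0,0],[0,0,0],2],
    [[0,0,0],[0,0,0],2],
    [[0,0,0],[0,0,0],2],
  ],
  newtons=45,
)

```text
clock: 7.65
position: [0.5317, -0.0539, 0.2471]
tool_rot: [3.139, 0.001, 1.831]
force: [1.5, 1.1, 7.2]
grip_width: 0.0223
finger_force: 46.0
```

Run:
```python
from look import *
s=bot.observe()
A=R.from_euler('xyz',s['tool_rot']);p0=np.array(s['position']);Z=R.from_euler('z',SY)
piv=st([.086,0,.0145])
def rot(p,A,deg,c):
    q=R.from_rotvec(np.radians(deg)*Z.apply([0,1,0])); return c+q.apply(p-c),q*A
L=[]
for a in(2.5,5,7.5,10): L.append(rot(p0,A,a,piv))
p,B=L[-1]
L.append((p+Z.apply([-.0115,0,.0]),B)); L.append((L[-1][0]+[0,0,.03],B)); L.append((L[-1][0]+[0,0,.09],B))
plan(L,s); print(L[-1][0])
```

```text
[-0.    1.03 -0.49] [ 0.044 -0.    -0.   ] | 1.1 2.5
[-0.    1.03 -0.49] [ 0.044 -0.    -0.   ] | 1.1 2.5
[-0.    1.03 -0.49] [ 0.044 -0.    -0.   ] | 1.1 2.5
[-0.    1.03 -0.49] [ 0.044 -0.    -0.   ] | 1.1 2.5
[-0.   -1.13  0.2 ] [0. 0. 0.] | 1.2 0.0
[-0.   -0.51 -2.96] [0. 0. 0.] | 3.0 0.0
[-0.01 -1.54 -8.87] [0. 0. 0.] | 9.0 0.0
[ 0.561 -0.046  0.384]
```

Emit:
arm_command(
  deltas=[
    [[0,0.51,-0.25],[0.022,0,0],2],
    [[0,0.51,-0.25],[0.022,0,0],2],
    [[0,0.52,-0.25],[0.022,0,0],2],
    [[0,0.52,-0.25],[0.022,0,0],2],
    [[0,0.52,-0.25],[0.022,0,0],2],
    [[0,0.52,-0.25],[0.022,0,0],2],
    [[0,0.52,-0.25],[0.022,0,0],2],
    [[0,0.52,-0.25],[0.022,0,0],2],
    [[0,0,0],[0,0,0],2],
  ],
)

```text
clock: 8.55
position: [0.5724, -0.0432, 0.2632]
tool_rot: [-2.964, 0.001, 1.83]
force: [-6.8, -1.4, 2.2]
grip_width: 0.0226
finger_force: 44.2
```

Emit:
arm_command(
  deltas=[
    [[0,-0.56,0.1],[0,0,0],2],
    [[0,-0.56,0.1],[0,0,0],2],
    [[0,0,0],[0,0,0],2],
    [[0,-0.17,-1.0],[0,0,0],2],
    [[0,-0.17,-1.0],[0,0,0],2],
    [[0,-0.17,-1.0],[0,0,0],2],
    [[0,0,0],[0,0,0],2],
  ],
)

```text
clock: 9.25
position: [0.5621, -0.0457, 0.2947]
tool_rot: [-2.968, 0.001, 1.831]
force: [0.3, 0.3, -2.8]
grip_width: 0.0222
finger_force: 44.4
```

Run:
```python
from look import *
s=bot.observe();print(s['force'],s['position'],s['tool_rot'],s['qpos'])
f=grab('scene');save(f,'s2.png')
cv2.imwrite('pics/s2c.png',cv2.resize(f['frame'][110:270,200:460,::-1],(780,480)))
```

```text
[ 0.299  0.296 -2.83 ] [ 0.562 -0.046  0.295] [-2.968  0.001  1.831] [ 0.41   0.681 -0.651  1.768  0.479  1.042 -0.195]
```

View pics/s2c.png

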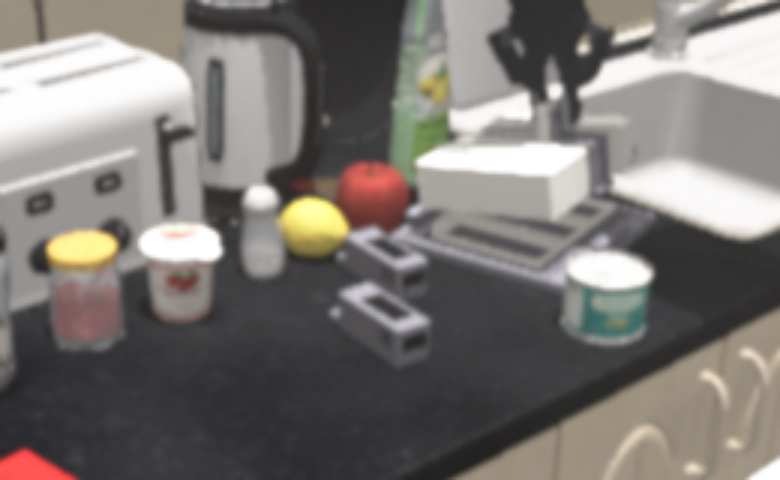

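The cover is off and hanging freely above the station, with the bays visible and both packs at (385,255) and (380,320) in the crop. Next I carry it to the clear area near (0.465, 0.40).

Run:
```python
from look import *
s=bot.observe();f=grab('scene')
for px in[(300,318),(200,360),(380,262)]: print(ray(f,px,0))
plan([([.55,-.049,.40],down(1.83)),([.433,.40,.40],down(1.83)),([.433,.40,.40],down(1.571)),([.433,.40,.236],down(1.571))],s)
```

```text
[0.241 0.514 0.   ]
[0.27  0.712 0.   ]
[0.27  0.251 0.   ]
[ -0.01  -3.06 -10.24] [-0.174  0.001  0.001] | 10.7 10.0
[46.4  0.2  0. ] [0. 0. 0.] | 46.4 0.0
[0. 0. 0.] [ 0.    -0.     0.259] | 0.0 14.8
[ 0.  -0.  16.4] [0. 0. 0.] | 16.4 0.0
```

Emit:
arm_command(
  deltas=[
    [[0,-0.76,-2.55],[-0.044,0,0],2],
    [[0,-0.76,-2.55],[-0.044,0,0],2],
    [[0,-0.76,-2.55],[-0.043,0,0],2],
    [[0,-0.76,-2.55],[-0.043,0,0],2],
    [[2.5,0,0],[0,0,0],2],
    [[4.2,0,0],[0,0,0],2],
    [[4.2,0,0],[0,0,0],2],
    [[4.2,0,0],[0,0,0],2],
    [[4.2,0,0],[0,0,0],2],
    [[4.2,0,0],[0,0,0],2],
    [[4.2,0,0],[0,0,0],2],
    [[4.2,0,0],[0,0,0],2],
    [[4.2,0,0],[0,0,0],2],
    [[4.2,0,0],[0,0,0],2],
    [[3.6,0,0],[0,0,0],2],
    [[2.5,0,0],[0,0,0],2],
    [[0,0,0],[0,0,0.13],2],
    [[0,0,0],[0,0,0.13],2],
    [[0,0,0],[0,0,0],2],
  ],
)

```text
clock: 11.25
position: [0.4238, 0.3979, 0.3971]
tool_rot: [-3.139, 0.001, 1.569]
force: [-0.4, -0.2, -1.3]
grip_width: 0.0222
finger_force: 44.5
```

Emit:
arm_command(
  deltas=[
    [[0,0,3.5],[0,0,0],2],
    [[0,0,3.5],[0,0,0],2],
    [[0,0,3.5],[0,0,0],2],
    [[0,0,2.5],[0,0,0],2],
    [[0,0,1.5],[0,0,0],2],
    [[0,0,0.6],[0,0,0],2],
    [[0,0,0.5],[0,0,0],2],
    [[0,0,0.4],[0,0,0],2],
    [[0,0,0],[0,0,0],2],
    [[0,0,0],[0,0,0],2],
  ],
)

```text
clock: 12.25
position: [0.4239, 0.3978, 0.2381]
tool_rot: [-3.14, -0.0, 1.571]
force: [0.3, 0.3, -0.6]
grip_width: 0.0221
finger_force: 44.5
```

Emit:
arm_command(
  deltas=[
    [[0,0,0.3],[0,0,0],2],
    [[0,0,0.2],[0,0,0],2],
    [[0,0,0],[0,0,0],2],
    [[0,0,0],[0,0,0],6],
    [[0,0,0],[0,0,0],6],
    [[0,0,0],[0,0,0],6],
    [[0,0,0],[0,0,0],6],
    [[0,0,-2],[0,0,0],6],
    [[0,0,-4],[0,0,0],8],
    [[0,0,-4],[0,0,0],8],
    [[0,0,-4],[0,0,0],8],
    [[-4.0,0,-3],[0,0,0.08],8],
    [[-4.0,0,0],[0,0,0.12],8],
    [[-4.0,0,0],[0,0,0.14],8],
    [[0,0,0],[0,0,0.14],8],
    [[0,0,0],[0,0,0.14],8],
    [[0,0,0],[0,0,0.14],8],
    [[0,0,0],[0,0,0.14],8],
    [[0,0,0],[0,0,0],8],
  ],
)

```text
clock: 14.15
position: [0.4128, 0.2788, 0.4027]
tool_rot: [-3.141, 0.002, 0.668]
force: [-0.3, -0.5, 0.0]
grip_width: 0.0799
finger_force: 0.0
```

Run:
```python
from look import *
s=bot.observe();print(s['position'],s['tool_rot'],s['qpos'])
plan([([.40,.15,.45],down(.3))],s)
```

```text
[0.413 0.279 0.403] [-3.141  0.002  0.668] [-0.277  0.365 -0.553  1.908  0.235  0.933 -1.845]
[-8.99  9.31 -4.72] [-0.     0.002  0.368] | 13.8 21.1
```

Emit:
arm_command(
  deltas=[
    [[-3.0,3.1,-1.6],[0,0,0],8.5],
    [[-3.0,3.1,-1.6],[0,0,0],8.5],
    [[-3.0,3.1,-1.6],[0,0,0],8.5],
    [[0,0,0],[0,0,0.12],8.5],
    [[0,0,0],[0,0,0.12],8.5],
    [[0,0,0],[0,0,0.12],8.5],
    [[0,0,0],[0,0,0],8.5],
  ],
)

```text
clock: 14.85
position: [0.4002, 0.1499, 0.4507]
tool_rot: [3.141, 0.002, 0.312]
force: [-0.3, -0.3, -0.6]
grip_width: 0.0847
finger_force: 0.0
```

Run:
```python
from look import *
s=bot.observe();print(s['position'],s['tool_rot'],s['qpos'][6])
f=look('w3',['pack_a','pack_a_tongue','pack_lip','bay_left','bay_middle','cover','cover_lip'])
```

```text
[0.4   0.15  0.451] [3.141 0.002 0.312] -1.8610692260945996
pack_a 0.82 [371.  27.] [0.569 0.14  0.   ]
pack_a 0.7 [284.  76.] [0.485 0.222 0.   ]
pack_a 0.47 [533.  46.] [ 0.609 -0.05   0.   ]
pack_a 0.3 [300.  26.] [0.544 0.219 0.   ]
pack_lip 0.7 [532.  41.] [ 0.603 -0.03   0.029]
bay_left 0.63 [463.  95.] [0.531 0.011 0.014]
bay_middle 0.66 [511.  96.] [ 0.547 -0.044  0.014]
cover 0.83 [131.  45.] [0.464 0.395 0.014]
cover_lip 0.68 [537.   6.] [ 0.637 -0.021  0.025]
```

View pics/w3.png

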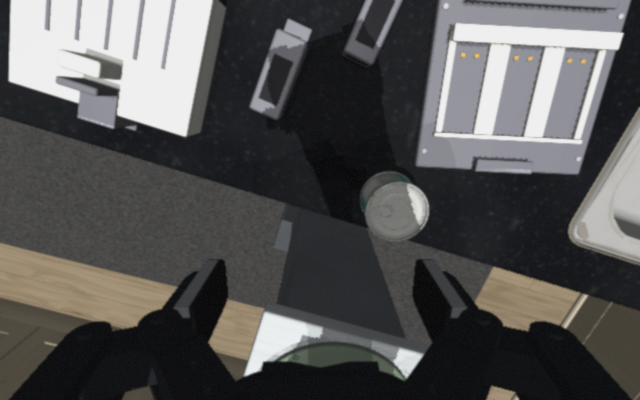

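The cover stands upright at upper left. The station's three bays are empty, the lip strip is at (535,35), and the two packs are at (280,70) and (375,27). I'll go above the packs for a closer fix.

Emit:
arm_command(
  deltas=[
    [[4.4,-1.0,1.5],[0,0,0],8.5],
    [[4.4,-1.0,1.5],[0,0,0],8.5],
    [[4.0,-1.0,1.5],[0,0,0],8.5],
    [[0,0,0],[0,0,0],8.5],
    [[0,0,0],[0,0,0],8.5],
  ],
)

```text
clock: 15.75
position: [0.513, 0.2179, 0.4043]
tool_rot: [-3.141, 0.004, 0.312]
force: [0.3, -0.5, 0.3]
grip_width: 0.0849
finger_force: 0.0
```

Run:
```python
from look import *
s=bot.observe();print(s['position'],s['tool_rot'],s['qpos'][6])
f=look('w4',['pack_a','pack_a_tongue'])
for d in bot.find_in('pack_a',f)[:4]: print(d)
```

```text
[0.513 0.218 0.404] [-3.141  0.004  0.312] -1.979993015575791
pack_a 0.88 [310. 192.] [0.481 0.219 0.   ]
pack_a 0.81 [399. 142.] [0.569 0.139 0.   ]
pack_a_tongue 0.72 [425.  86.] [0.634 0.135 0.   ]
pack_a_tongue 0.63 [363.  34.] [0.662 0.217 0.   ]
{'rect': [369.2, 83.0, 74.3, 106.2], 'p': 0.9}
{'rect': [279.3, 136.1, 57.1, 98.7], 'p': 0.63}
{'rect': [0.0, 111.7, 8.7, 78.3], 'p': 0.63}
```

View pics/w4.png

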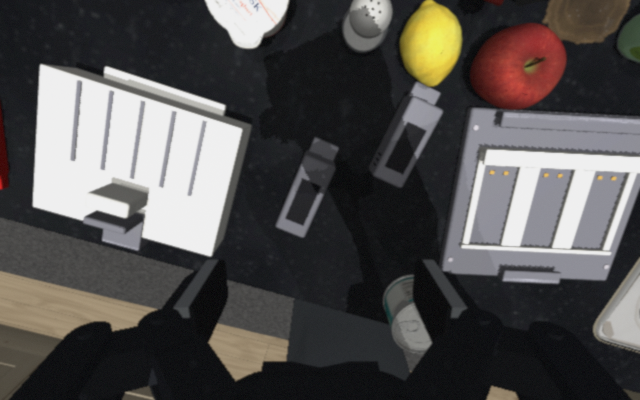

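Run:
```python
from look import *
from scipy.optimize import least_squares
s=bot.observe();f=grab('wrist')
P={'P1':[(276,228),(305,237),(335,162),(308,153),(313,139),(338,146)],'P2':[(375,172),(403,187),(440,110),(412,97),(414,85),(438,93)]}
m=np.array([[-45,18,38],[-45,-18,38],[45,-18,38],[45,18,38],[62,15,10],[62,-15,10]])/1000
out=f['frame'][:,:,::-1].copy()
for k,v in P.items():
    g=lambda q:(proj(f,R.from_euler('z',q[2]).apply(m)+[q[0],q[1],0])-v).ravel()
    r=least_squares(g,[.52,.18,.1],loss='soft_l1');print(k,r.x,np.abs(r.fun).max(),[round(x) for x in r.fun])
    mm=np.array([[-45,18,38],[-45,-18,38],[45,-18,38],[45,18,38],[-45,18,0],[-45,-18,0],[45,-18,0],[45,18,0],[62,15,10],[62,-15,10]])/1000
    q=np.int32(proj(f,R.from_euler('z',r.x[2]).apply(mm)+[r.x[0],r.x[1],0])*2)
    if k=='P1': big=cv2.resize(out,None,fx=2,fy=2)
    cv2.polylines(big,[q[:4]],True,(0,0,255),1);cv2.polylines(big,[q[4:8]],True,(0,255,0),1);cv2.polylines(big,[q[8:]],True,(255,0,0),1)
cv2.imwrite('pics/w4c.png',big[100:520,480:980])
```

```text
P1 [ 0.484  0.224 -0.067] 3.930874538143712 [0, -1, 1, 1, 1, 4, -4, 0, 0, -3, 0, 0]
P2 [ 0.571  0.139 -0.075] 5.878462284447011 [-2, 6, 0, 3, 3, 0, -1, -1, 0, -3, 1, 0]
```

View pics/w4c.png

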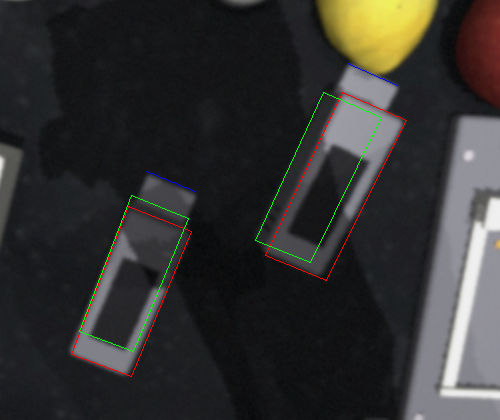

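The fit is good: P1 is at (0.484,0.224) with yaw −0.07, and P2 at (0.571,0.139) with yaw −0.075, its tongue close to the lemon. I'll take one close look at the empty station before grasping.

Run:
```python
from look import *
plan([(st([.05,0,.37]),down(.26))])
```

```text
[ 1.7  26.8   3.63] [0.    0.001 0.051] | 27.1 2.9
```

Emit:
arm_command(
  deltas=[
    [[0.3,3.8,0.2],[0,0,0.05],8.5],
    [[0.3,3.8,0.2],[0,0,0],8.5],
    [[0.3,3.8,0.2],[0,0,0],8.5],
    [[0.3,3.8,0.6],[0,0,0],8.5],
    [[0.3,3.8,0.8],[0,0,0],8.5],
    [[0.2,3.8,0.8],[0,0,0],8.5],
    [[0,3.8,0.8],[0,0,0],8.5],
    [[0,0,0],[0,0,0],8.5],
    [[0,0,0],[0,0,0],8.5],
    [[0,0,0],[0,0,0],8.5],
  ],
)

```text
clock: 17.0
position: [0.5993, -0.0335, 0.37]
tool_rot: [-3.141, 0.001, 0.262]
force: [0.2, 0.7, 0.5]
grip_width: 0.0847
finger_force: 0.0
```

Run:
```python
from look import *
s=bot.observe();print(s['position'],s['tool_rot'],s['qpos'][6])
f=look('w5',['pack_lip','cover_lip','catch','bay_left','bay_middle','bay_right'])
g=cv2.resize(f['frame'][:,:,::-1],None,fx=2,fy=2,interpolation=cv2.INTER_CUBIC)
for poly in ([[-106,-106,14],[96,-106,14],[96,106,14],[-106,106,14]],[[-61,42.5,14],[38,42.5,14],[38,81.5,14],[-61,81.5,14]],[[-61,-19.5,14],[38,-19.5,14],[38,19.5,14],[-61,19.5,14]],[[-61,-42.5,14],[38,-42.5,14],[38,-81.5,14],[-61,-81.5,14]]):
    q=proj(f,[st(np.array(p)/1000) for p in poly]); print(q.round(0).tolist()); cv2.polylines(g,[np.int32(q*2)],True,(0,0,255),1)
x0=int(np.clip(proj(f,st([0,0,.014]))[0][0]*2-400,0,480)); y0=0
cv2.imwrite('pics/w5o.png',g[0:600,x0:x0+800]);print(x0)
np.save('w5.npy',f['M']);
```

```text
[ 0.599 -0.034  0.37 ] [-3.141  0.001  0.262] -1.5577930530728412
pack_lip 0.59 [318. 181.] [ 0.6   -0.032  0.029]
cover_lip 0.92 [316. 140.] [ 0.637 -0.021  0.025]
catch 0.84 [318. 290.] [ 0.476 -0.066  0.022]
bay_left 0.75 [165. 100.] [0.636 0.129 0.014]
bay_middle 0.87 [316. 225.] [ 0.548 -0.044  0.014]
bay_right 0.97 [380. 223.] [ 0.568 -0.11   0.014]
[[411.0, 299.0], [429.0, 121.0], [213.0, 121.0], [230.0, 299.0]]
[[283.0, 264.0], [280.0, 179.0], [242.0, 179.0], [248.0, 264.0]]
[[338.0, 264.0], [340.0, 179.0], [302.0, 179.0], [303.0, 264.0]]
[[358.0, 264.0], [362.0, 179.0], [400.0, 179.0], [393.0, 264.0]]
241
```

View pics/w5o.png

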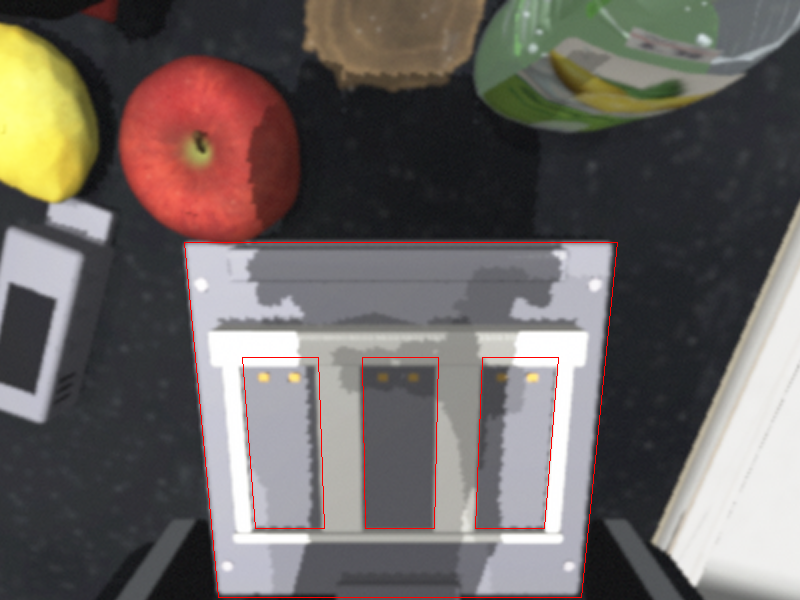

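The overlay agrees with the bays to about 1 mm, so the station estimate is confirmed. Next I grasp P2.

Run:
```python
from look import *
plan([([.571,.139,.30],down(-.075)),([.571,.139,.182],down(-.075))])
```

```text
[  1.72 -17.45   6.94] [0.    0.002 0.336] | 18.9 19.3
[ 0.  -0.  11.8] [0. 0. 0.] | 11.8 0.0
```

Emit:
arm_command(
  deltas=[
    [[0.35,-3.5,1.4],[0,0,0],6.5],
    [[0.35,-3.5,1.4],[0,0,0],6.5],
    [[0.35,-3.5,1.4],[0,0,0],6.5],
    [[0.35,-3.5,1.4],[0,0,0],6.5],
    [[0.35,-3.5,1.4],[0,0,0],6.5],
    [[0,0,0],[0,0.002,0.112],6.5],
    [[0,0,0],[0,0,0.112],6.5],
    [[0,0,0],[0,0,0.112],6.5],
    [[0,0,0],[0,0,0],6.5],
    [[0,0,0],[0,0,0],6.5],
  ],
)

```text
clock: 18.35
position: [0.5712, 0.1394, 0.2993]
tool_rot: [3.141, -0.0, -0.071]
force: [0.1, -0.2, -0.1]
grip_width: 0.0652
finger_force: 0.0
```

Run:
```python
from look import *
s=bot.observe();print(s['qpos'])
f=look('w6',['pack_a','pack_a_tongue'])
plan([([.571,.139,.182],down(-.075))])
```

```text
[-0.14   0.604 -0.286  1.78   0.228  0.789 -2.181]
pack_a 0.93 [318. 192.] [0.573 0.14  0.   ]
pack_a_tongue 0.91 [320. 120.] [0.633 0.134 0.   ]
[-0.03  0.01 11.73] [-0.    -0.     0.002] | 11.7 0.1
```

Emit:
arm_command(
  deltas=[
    [[0,0,3.5],[0,0,0],6.5],
    [[0,0,3.5],[0,0,0],6.5],
    [[0,0,2.5],[0,0,0],6.5],
    [[0,0,1.5],[0,0,0],6.5],
    [[0,0,0.7],[0,0,0],6.5],
    [[0,0,0],[0,0,0],5],
    [[0,0,0],[0,0,0],3],
    [[0,0,0],[0,0,0],3],
    [[0,0,0],[0,0,0],3],
    [[0,0,0],[0,0,0],3],
  ],
  newtons=45,
)

```text
clock: 19.5
position: [0.5717, 0.1393, 0.1836]
tool_rot: [-3.141, -0.002, -0.075]
force: [-0.5, -0.4, 8.1]
grip_width: 0.0351
finger_force: 46.0
```

Emit:
arm_command(
  deltas=[
    [[0,0,-1],[0,0,0],3],
    [[0,0,-3],[0,0,0],3],
    [[0,0,-4],[0,0,0],3],
    [[0,0,-4],[0,0,0],3],
    [[0,0,0],[0,0,0],3],
  ],
)

```text
clock: 20.0
position: [0.5724, 0.1394, 0.3081]
tool_rot: [-3.139, -0.008, -0.076]
force: [0.9, -0.5, -2.8]
grip_width: 0.0352
finger_force: 45.5
```

```bash
cat > ins.py <<'E'
from look import *
# grasp: pack frame -> TCP : tool yaw = pack yaw, TCP at pack (gx,0,gz)
def packpose(yst,tipx,tipz,th,gx,gz):
    "TCP pose for pack with tongue tip at station (tipx,yst,tipz) m, tilt th deg tail up"
    Q=R.from_euler('z',SY)*R.from_euler('y',th,degrees=True)
    o=st([tipx,yst,tipz])-Q.apply([.062,0,0])
    return o+Q.apply([gx,0,gz]),Q*R.from_euler('x',np.pi)
E
python3 - <<'E'
from ins import *
s=bot.observe();print(s['force'],s['position'],s['tool_rot'],s['qpos'])
f=look('w7',['pack_a','pack_a_tongue'])
gz=.182
y=-.062
a=packpose(y,.033,.10,13,0,gz); a0=(np.array([a[0][0],a[0][1],.30]),R.from_euler('z',SY)*R.from_euler('x',np.pi))
plan([a0,a,packpose(y,.033,.017,13,0,gz)])
E
```

```text
[ 0.943 -0.463 -2.827] [0.572 0.139 0.308] [-3.139 -0.008 -0.076] [-0.136  0.593 -0.291  1.775  0.227  0.799 -2.184]
pack_a 0.79 [320. 258.] [0.509 0.144 0.   ]
pack_a 0.55 [242. 289.] [0.481 0.223 0.   ]
pack_a_tongue 0.84 [320. 136.] [0.623 0.136 0.   ]
[ 3.84 23.88  0.24] [ 0.     0.    -0.335] | 24.2 19.2
[ 0.   -0.    0.87] [ 0.    -0.227 -0.   ] | 0.9 13.0
[ 1.87 -0.    8.09] [0. 0. 0.] | 8.3 0.0
```

The pack hangs as expected: its tongue at (320,136) matches the model. I'll carry it to the right bay.

Emit:
arm_command(
  deltas=[
    [[0.6,3.98,0.04],[0,0,0],3],
    [[0.6,3.98,0.04],[0,0,0],3],
    [[0.66,3.98,0.04],[0,0,0],3],
    [[0.66,3.98,0.04],[0,0,0],3],
    [[0.66,3.98,0.04],[0,0,0],3],
    [[0.66,3.98,0.04],[0,0,0],3],
    [[0,0,0],[0,0,-0.112],3],
    [[0,0,0],[0,0,-0.112],3],
    [[0,0,0],[0,0,-0.111],3],
    [[0,0,0.3],[0,-0.114,0],3],
    [[0,0,0.3],[0,-0.113,0],3],
    [[0,0,0],[0,0,0],3],
    [[0,0,0],[0,0,0],3],
  ],
)

```text
clock: 21.45
position: [0.5912, -0.1017, 0.2928]
tool_rot: [-3.141, 0.225, 0.26]
force: [0.3, -0.3, -1.7]
grip_width: 0.0354
finger_force: 45.7
```

Run:
```python
from ins import *
s=bot.observe();print(s['position'],s['tool_rot'],s['qpos'])
gz=.1835;y=-.062
plan([packpose(y,.033,.06,13,0,gz),packpose(y,.033,.0165,13,0,gz),packpose(y,.048,.0165,13,0,gz)])
```

```text
[ 0.591 -0.102  0.293] [-3.141  0.225  0.26 ] [ 0.274  0.683 -0.332  1.664  0.3    1.067 -1.499]
[0.92 0.05 3.9 ] [-0.001 -0.002  0.   ] | 4.0 0.1
[ 0.98 -0.    4.24] [0. 0. 0.] | 4.4 0.0
[ 1.46 -0.   -0.34] [0. 0. 0.] | 1.5 0.0
```

Emit:
arm_command(
  deltas=[
    [[0.31,0.02,1.3],[0,-0.002,0],3],
    [[0.31,0.02,1.3],[0,0,0],3],
    [[0.31,0.01,1.3],[0,0,0],3],
    [[0.25,0,1.06],[0,0,0],3],
    [[0.25,0,1.06],[0,0,0],3],
    [[0.24,0,1.06],[0,0,0],3],
    [[0.1,0,0.45],[0,0,0],3],
    [[0,0,0],[0,0,0],3],
    [[0,0,0],[0,0,0],3],
  ],
)

```text
clock: 22.35
position: [0.5917, -0.1024, 0.2168]
tool_rot: [3.141, 0.229, 0.26]
force: [0.3, -0.1, -2.2]
grip_width: 0.0354
finger_force: 45.7
```

Run:
```python
from ins import *
s=bot.observe();print(s['force'])
f=look('w8',['pack_a_tongue','pack_lip'])
cv2.imwrite('pics/w8c.png',cv2.resize(f['frame'][60:300,160:480,::-1],(800,600),interpolation=cv2.INTER_CUBIC))
gz=.1835;y=-.062
plan([packpose(y,.033,.0165,13,0,gz),packpose(y,.048,.0165,13,0,gz)])
```

```text
[ 0.296 -0.071 -2.206]
pack_a_tongue 0.7 [320. 137.] [ 0.602 -0.101  0.   ]
pack_lip 0.86 [172. 123.] [ 0.601 -0.034  0.029]
[ 0.17 -0.04  0.76] [ 0.     0.001 -0.   ] | 0.8 0.1
[ 1.46 -0.   -0.34] [0. 0. 0.] | 1.5 0.0
```

View pics/w8c.png

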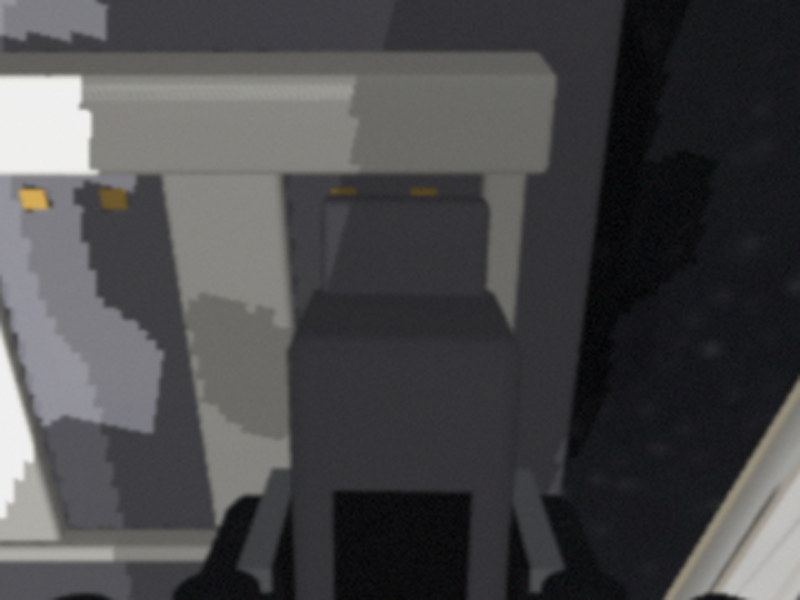

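The tongue is centred at crop (405,240), while the bay edges (285/487) and contacts (343/424) centre at about 384. The pack therefore sits about 3.5 mm too far right. I'll shift it and check numerically.

Emit:
arm_command(
  deltas=[
    [[0,-0.35,0],[0,0,0],3],
    [[0,0,0],[0,0,0],3],
    [[0,0,0],[0,0,0],3],
  ],
)

```text
clock: 22.8
position: [0.5907, -0.0988, 0.2167]
tool_rot: [3.141, 0.229, 0.26]
force: [0.2, -1.1, -2.2]
grip_width: 0.0354
finger_force: 45.7
```

```bash
cat > chk.py <<'E'
from ins import *
def chk():
    f=grab('wrist');I=f['frame'].astype(int)
    m=((I[...,0]-I[...,2]>40)&(I[...,0]>60)).astype(np.uint8)
    n,l,st_,c=cv2.connectedComponentsWithStats(m)
    for i in range(1,n):
        if st_[i,4]>4 and 100<c[i][1]<200 and 240<c[i][0]<400: print('gold',c[i].round(1),st_[i,4])
    return I
if __name__=='__main__':
    I=chk(); g=I.sum(2)//3
    for r in (130,134,150,156): print(r,g[r,270:372].tolist())
    s=bot.observe();print(s['position'])
E
python3 chk.py
```

```text
gold [304.5 136. ] 8
gold [336.5 136.5] 16
130 [128, 126, 127, 128, 127, 126, 126, 122, 115, 100, 81, 67, 60, 65, 69, 69, 69, 69, 70, 70, 69, 69, 69, 69, 70, 68, 69, 70, 70, 67, 62, 59, 57, 57, 57, 57, 56, 56, 56, 54, 55, 55, 54, 56, 53, 56, 56, 54, 55, 56, 56, 54, 56, 55, 54, 55, 56, 55, 56, 56, 53, 56, 54, 55, 55, 55, 57, 54, 57, 55, 55, 56, 55, 55, 56, 55, 56, 56, 55, 55, 53, 54, 54, 55, 55, 54, 55, 54, 55, 59, 70, 82, 92, 98, 101, 104, 103, 104, 102, 103, 101, 102]
134 [134, 134, 133, 133, 133, 134, 132, 128, 121, 107, 88, 69, 60, 63, 64, 63, 62, 64, 64, 63, 62, 65, 64, 63, 60, 56, 51, 51, 50, 52, 54, 54, 54, 53, 54, 52, 53, 55, 54, 53, 50, 51, 50, 51, 50, 52, 51, 53, 51, 50, 51, 52, 52, 50, 52, 49, 52, 51, 51, 51, 51, 52, 51, 54, 54, 52, 54, 53, 53, 54, 53, 52, 50, 51, 51, 52, 50, 51, 50, 50, 50, 49, 50, 51, 49, 50, 52, 51, 51, 55, 71, 85, 95, 99, 103, 104, 103, 105, 103, 104, 104, 105]
150 [132, 133, 132, 132, 133, 132, 133, 132, 128, 121, 108, 88, 70, 60, 64, 64, 64, 61, 59, 59, 64, 68, 73, 72, 74, 71, 66, 57, 55, 54, 53, 54, 54, 54, 55, 55, 53, 54, 56, 52, 53, 53, 54, 53, 52, 54, 53, 53, 55, 53, 53, 54, 54, 53, 52, 54, 55, 52, 55, 56, 53, 53, 53, 53, 54, 53, 54, 53, 53, 54, 53, 54, 53, 54, 55, 54, 54, 55, 54, 54, 54, 55, 53, 49, 52, 48, 49, 52, 57, 70, 87, 95, 100, 103, 105, 104, 104, 104, 104, 103, 103, 105]
156 [132, 133, 132, 133, 133, 132, 132, 131, 130, 124, 114, 98, 72, 59, 56, 58, 63, 62, 58, 60, 65, 69, 71, 73, 69, 60, 53, 52, 52, 55, 54, 55, 54, 55, 54, 55, 51, 53, 54, 53, 54, 55, 55, 53, 53, 55, 53, 55, 54, 53, 55, 54, 53, 54, 53, 53, 54, 54, 53, 54, 54, 54, 54, 54, 54, 54, 53, 53, 53, 52, 53, 53, 53, 53, 54, 51, 51, 52, 51, 52, 53, 53, 53, 51, 50, 48, 49, 52, 61, 75, 91, 100, 102, 103, 104, 103, 103, 105, 104, 104, 104, 104]
[ 0.591 -0.099  0.217]
```

Tongue and bay centres now agree to within about 1 px (0.5 mm). Next I lower the pack and push the tongue under the lip.

Emit:
arm_command(
  deltas=[
    [[0.08,0,0.38],[0,0,0],3],
    [[0.08,0,0.38],[0,0,0],3],
    [[0,0,0],[0,0,0],3],
    [[0,0,0],[0,0,0],3],
  ],
)

```text
clock: 23.25
position: [0.5905, -0.0991, 0.2086]
tool_rot: [-3.142, 0.229, 0.26]
force: [0.2, -0.0, -2.9]
grip_width: 0.0355
finger_force: 45.7
```

Emit:
arm_command(
  deltas=[
    [[0.4,0,-0.09],[0,0,0],3],
    [[0.4,0,-0.09],[0,0,0],3],
    [[0.3,0,-0.07],[0,0,0],3],
    [[0.2,0,-0.05],[0,0,0],3],
    [[0,0,0],[0,0,0],3],
    [[0,0,0],[0,0,0],3],
  ],
)

```text
clock: 23.85
position: [0.6033, -0.0956, 0.2087]
tool_rot: [3.142, 0.229, 0.26]
force: [-0.9, -0.5, -2.3]
grip_width: 0.0352
finger_force: 45.7
```

Emit:
arm_command(
  deltas=[
    [[0.15,0,-0.035],[0,0,0],3],
    [[0,0,0],[0,0,0],3],
    [[0,0,0],[0,0,0],3],
  ],
)

```text
clock: 24.15
position: [0.6049, -0.0952, 0.2088]
tool_rot: [3.141, 0.229, 0.26]
force: [0.4, -0.3, -1.8]
grip_width: 0.0355
finger_force: 45.7
```

Run:
```python
from ins import *
s=bot.observe();print(s['position'],s['force'])
d=R.from_euler('z',-SY).apply(np.array(s['position'])-S);print(d)
A=R.from_euler('xyz',s['tool_rot']);tip=np.array(s['position'])+A.apply([.062,0,.1835]);print('tip',R.from_euler('z',-SY).apply(tip-S))
L=[]
for a in(-3,-6,-9,-12,-13.1):
    q=R.from_rotvec(np.radians(a)*R.from_euler('z',SY).apply([0,1,0])); L.append((tip+q.apply(s['position']-tip),q*A))
plan(L,s)
```

```text
[ 0.605 -0.095  0.209] [ 0.401 -0.272 -1.799]
[ 0.028 -0.059  0.209]
tip [ 0.047 -0.059  0.016]
[-0.95  0.    0.35] [0.    0.052 0.   ] | 1.0 3.0
[-0.95  0.    0.35] [0.    0.052 0.   ] | 1.0 3.0
[-0.95  0.    0.35] [0.    0.052 0.   ] | 1.0 3.0
[-0.95  0.    0.35] [0.    0.052 0.   ] | 1.0 3.0
[-0.35  0.    0.12] [0.    0.019 0.   ] | 0.4 1.1
```

Emit:
arm_command(
  deltas=[
    [[0.1,0,-0.02],[0,0,0],3],
    [[0,0,0],[0,0,0],3],
    [[-0.47,0,0.175],[0,0.026,0],3],
    [[-0.47,0,0.175],[0,0.026,0],3],
    [[-0.47,0,0.175],[0,0.026,0],3],
    [[-0.47,0,0.175],[0,0.026,0],3],
    [[0,0,0],[0,0,0],3],
    [[0,0,0],[0,0,0],3],
  ],
)

```text
clock: 24.95
position: [0.5869, -0.1001, 0.2056]
tool_rot: [3.141, 0.126, 0.26]
force: [-0.4, -0.0, -2.4]
grip_width: 0.0354
finger_force: 45.7
```

Emit:
arm_command(
  deltas=[
    [[-0.47,0,0.175],[0,0.026,0],3],
    [[-0.47,0,0.175],[0,0.026,0],3],
    [[-0.47,0,0.175],[0,0.026,0],3],
    [[0,0,0],[0,0,0],3],
    [[0,0,0],[0,0,0],3],
  ],
)

```text
clock: 25.45
position: [0.5731, -0.1037, 0.2017]
tool_rot: [3.141, 0.048, 0.26]
force: [0.6, 1.1, -3.2]
grip_width: 0.0349
finger_force: 45.7
```

Emit:
arm_command(
  deltas=[
    [[-0.43,0,0.16],[0,0.024,0],3],
    [[-0.43,0,0.16],[0,0.024,0],3],
    [[0,0,0.05],[0,0,0],3],
    [[0,0,0],[0,0,0],3],
    [[0,0,0],[0,0,0],3],
  ],
)

```text
clock: 25.95
position: [0.5647, -0.1058, 0.1983]
tool_rot: [3.141, -0.001, 0.26]
force: [0.1, -0.2, -2.2]
grip_width: 0.0355
finger_force: 45.7
```

Run:
```python
from ins import *
s=bot.observe();print(s['position'],s['force'],s['tool_rot'])
A=R.from_euler('xyz',s['tool_rot']);tip=np.array(s['position'])+A.apply([.062,0,.1835]);print('tip',R.from_euler('z',-SY).apply(tip-S))
```

```text
[ 0.565 -0.106  0.198] [ 0.051 -0.2   -2.168] [ 3.141 -0.001  0.26 ]
tip [ 0.049 -0.059  0.015]
```

Emit:
arm_command(
  deltas=[
    [[0,0,0.1],[0,0,0],3],
    [[0,0,0.05],[0,0,0],3],
    [[0,0,0],[0,0,0],3],
    [[0,0,0],[0,0,0],3],
  ],
)

```text
clock: 26.35
position: [0.5646, -0.1058, 0.1975]
tool_rot: [3.141, -0.001, 0.26]
force: [-4.7, -0.2, 14.9]
grip_width: 0.0354
finger_force: 47.7
```

Emit:
arm_command(
  deltas=[
    [[0,0,0],[0,0,0],5],
    [[0,0,0],[0,0,0],5],
    [[0,0,0],[0,0,0],5],
    [[0,0,-2],[0,0,0],5],
    [[0,0,-4],[0,0,0],5],
    [[0,0,-4],[0,0,0],6],
    [[0,0,-4],[0,0,0],6],
    [[0,0,0],[0,0,0],6.5],
    [[0,0,0],[0,0,0],6.5],
  ],
)

```text
clock: 27.25
position: [0.5642, -0.1062, 0.3374]
tool_rot: [3.141, -0.002, 0.259]
force: [-0.5, 0.3, -1.0]
grip_width: 0.0649
finger_force: 0.0
```

Run:
```python
from ins import *
f=look('w9',['pack_a','pack_a_tongue','bay_right','bay_left','bay_middle'],{'pack_a':.014,'pack_a_tongue':.014})
for d in bot.mark_of('pack_a',f)[:3]: print(R.from_euler('z',-SY).apply(ray(f,d['at'],.014)-S))
cv2.imwrite('pics/w9c.png',cv2.resize(f['frame'][60:360,140:540,::-1],(800,600),interpolation=cv2.INTER_CUBIC))
```

```text
pack_a 0.95 [320. 187.] [ 0.565 -0.108  0.014]
pack_a_tongue 0.93 [317. 116.] [ 0.627 -0.089  0.014]
bay_right 0.53 [145. 304.] [0.394 0.038 0.014]
bay_left 0.67 [187. 187.] [0.533 0.013 0.014]
bay_middle 0.97 [251. 188.] [ 0.547 -0.046  0.014]
[-0.013 -0.061  0.014]
```

View pics/w9c.png

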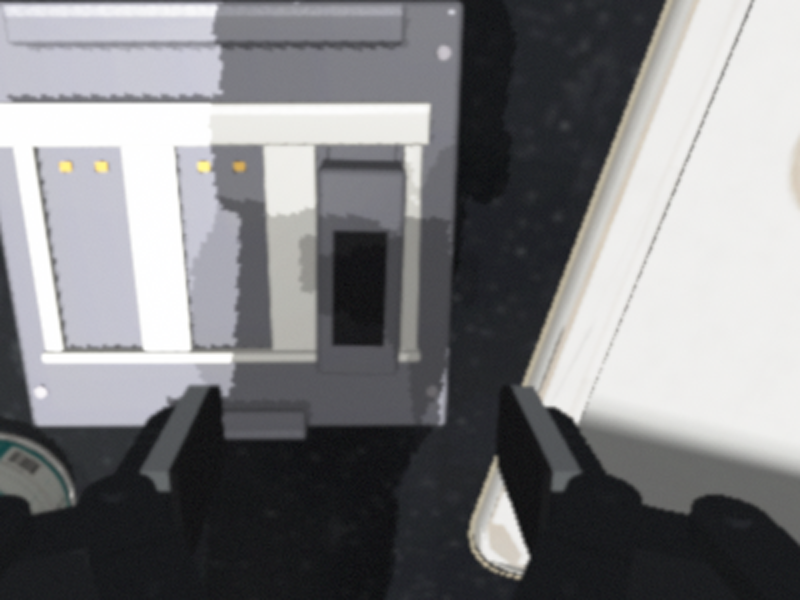

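Run:
```python
from ins import *
f=grab('wrist')
m=np.array([[-45,18,38],[-45,-18,38],[45,-18,38],[45,18,38]])/1000
for nm,x,th in(('seated',-.014,0),('tail on stop',-.016,4.5)):
    Q=R.from_euler('y',th,degrees=True); tip=np.array([x+.062,-.0605,.0145])
    P=[st(tip+Q.apply(k-[.062,0,0])) for k in m]
    print(nm,((proj(f,P)-[140,60])*2).round(0).tolist())
```

```text
seated [[320.0, 379.0], [403.0, 379.0], [408.0, 169.0], [315.0, 169.0]]
tail on stop [[318.0, 385.0], [405.0, 385.0], [408.0, 167.0], [315.0, 167.0]]
```

The first pack lies flat in the right bay: its top edges at (318–398, 374) and (320–403, 165) match the seated prediction. Next is P1.

Run:
```python
from ins import *
plan([([.484,.224,.31],down(-.067))])
```

```text
[  0.73 -33.95   2.63] [-0.    -0.     0.327] | 34.1 18.7
```

Emit:
arm_command(
  deltas=[
    [[0.08,-3.8,0.3],[0,0,0],6.5],
    [[0.08,-3.8,0.3],[0,0,0],6.5],
    [[0.08,-3.8,0.3],[0,0,0],6.5],
    [[0.08,-3.8,0.3],[0,0,0],6.5],
    [[0.08,-3.8,0.3],[0,0,0],6.5],
    [[0.08,-3.8,0.3],[0,0,0],6.5],
    [[0.08,-3.8,0.3],[0,0,0],6.5],
    [[0.08,-3.8,0.3],[0,0,0],6.5],
    [[0.08,-3.55,0.2],[0,0,0],6.5],
    [[0,0,0],[0,0,0.109],6.5],
    [[0,0,0],[0,0,0.109],6.5],
    [[0,0,0],[0,0,0.109],6.5],
    [[0,0,0],[0,0,0],6.5],
    [[0,0,0],[0,0,0],6.5],
  ],
)

```text
clock: 29.05
position: [0.4839, 0.224, 0.3106]
tool_rot: [-3.142, -0.001, -0.064]
force: [-1.0, 0.1, 0.6]
grip_width: 0.065
finger_force: 0.0
```

Run:
```python
from ins import *
s=bot.observe();print(s['qpos'])
f=look('w10',['pack_a','pack_a_tongue'])
plan([([.484,.224,.182],down(-.067))])
m=np.array([[-45,18,38],[-45,-18,38],[45,-18,38],[45,18,38]])/1000
q=proj(f,R.from_euler('z',-.067).apply(m)+[.484,.224,0]);print(q.round(0).tolist())
```

```text
[-0.286  0.521 -0.349  1.914  0.254  0.748 -2.414]
pack_a 0.86 [294. 146.] [0.526 0.243 0.   ]
[-0.01 -0.01 12.86] [-0.    -0.001  0.002] | 12.9 0.1
[[297.0, 256.0], [341.0, 256.0], [343.0, 147.0], [295.0, 147.0]]
```

View pics/w10.png

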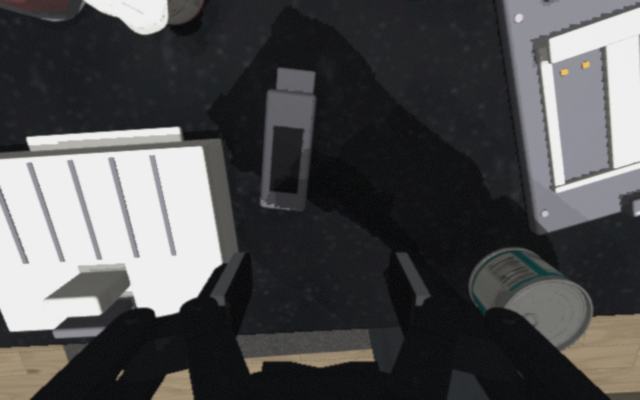

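P1 has been knocked to (290,150). Its top corners are (262,206), (304,209), (316,92) and (267,90), with the tongue at (278,68)–(315,71). I'll refit.

Run:
```python
from ins import *
from scipy.optimize import least_squares
s=bot.observe();f=grab('wrist')
v=[(262,206),(304,209),(316,92),(267,90),(278,69),(315,71)]
m=np.array([[-45,18,38],[-45,-18,38],[45,-18,38],[45,18,38],[62,15,10],[62,-15,10]])/1000
g=lambda q:(proj(f,R.from_euler('z',q[2]).apply(m)+[q[0],q[1],0])-v).ravel()
r=least_squares(g,[.52,.24,-.1],loss='soft_l1');print(r.x,r.fun.round(1))
x=r.x
plan([([x[0],x[1],.30],down(x[2])),([x[0],x[1],.182],down(x[2]))])
```

```text
[ 0.525  0.245 -0.163] [-1.1  2.   2.3  3.2  1.   1.3 -0.7 -1.9 -1.1 -2.6  0.5 -0.5]
[ 3.99 -2.38  1.07] [-0.    -0.001  0.097] | 4.8 5.6
[-0.  -0.  11.8] [0. 0. 0.] | 11.8 0.0
```

Full alignment would put joint 7 at its limit. I'll grasp at yaw ≈ −0.10 and let the pads square the pack.

Emit:
arm_command(
  deltas=[
    [[2.0,-1.19,0.55],[0,0,0.015],6.5],
    [[2.0,-1.19,0.5],[0,0,0.015],6.5],
    [[0,0,0],[0,0,0],6.5],
    [[0,0,0],[0,0,0],6.5],
  ],
)

```text
clock: 29.65
position: [0.5255, 0.2446, 0.2998]
tool_rot: [3.142, -0.0, -0.096]
force: [0.3, -0.3, 0.1]
grip_width: 0.0652
finger_force: 0.0
```

Run:
```python
from ins import *
s=bot.observe();print(s['qpos'],s['position'],s['tool_rot'])
f=look('w11',['pack_a','pack_a_tongue'])
```

```text
[-0.309  0.596 -0.324  1.801  0.256  0.785 -2.43 ] [0.525 0.245 0.3  ] [ 3.142 -0.    -0.096]
pack_a 0.92 [318. 194.] [0.526 0.245 0.   ]
```

Emit:
arm_command(
  deltas=[
    [[0,0,3.5],[0,0,0.015],6.5],
    [[0,0,3.5],[0,0,0.015],6.5],
    [[0,0,2.5],[0,0,0],6.5],
    [[0,0,1.5],[0,0,0],6.5],
    [[0,0,0.7],[0,0,0],6.5],
    [[0,0,0],[0,0,0],5],
    [[0,0,0],[0,0,0],3],
    [[0,0,0],[0,0,0],3],
    [[0,0,0],[0,0,0],3],
    [[0,0,0],[0,0,0],3],
  ],
  newtons=45,
)

```text
clock: 30.8
position: [0.5262, 0.2449, 0.1845]
tool_rot: [-3.14, -0.003, -0.127]
force: [-2.9, 0.4, 9.6]
grip_width: 0.036
finger_force: 45.6
```

Emit:
arm_command(
  deltas=[
    [[0,0,-1],[0,0,0],3],
    [[0,0,-3],[0,0,0],3],
    [[0,0,-4],[0,0,0],3],
    [[0,0,-4],[0,0,0],3],
    [[0,0,0],[0,0,0],3],
  ],
)

```text
clock: 31.3
position: [0.5267, 0.2451, 0.309]
tool_rot: [-3.137, -0.008, -0.128]
force: [0.7, 0.3, -3.7]
grip_width: 0.0352
finger_force: 45.2
```

Run:
```python
from ins import *
s=bot.observe();print(s['force'],s['qpos'])
f=look('w12',['pack_a_tongue'])
# expected tip px and edges
T=np.eye(4)
A=R.from_euler('xyz',s['tool_rot'])
for gx in(-.004,0,.004): print(gx,proj(f,np.array(s['position'])+A.apply([.062-gx,0,.1835]))[0])
g=f['frame'].astype(int).sum(2)//3
for r in(140,150): print(r,g[r,280:362].tolist())
print(g[105:180,320].tolist())
gz=.1835;y=.065
a=packpose(y,.033,.10,13,0,gz); a0=(np.array([a[0][0],a[0][1],.31]),R.from_euler('z',SY)*R.from_euler('x',np.pi))
plan([a0,a,packpose(y,.033,.023,13,0,gz)])
```

```text
[ 0.727  0.3   -3.674] [-0.347  0.578 -0.269  1.797  0.209  0.785 -2.42 ]
pack_a_tongue 0.19 [539. 308.] [0.38  0.044 0.   ]
-0.004 [318.73  128.706]
0 [318.747 137.456]
0.004 [318.762 146.066]
140 [24, 26, 25, 22, 24, 26, 26, 25, 25, 26, 21, 24, 25, 30, 34, 39, 39, 37, 38, 41, 39, 39, 40, 37, 36, 34, 34, 33, 34, 34, 35, 33, 32, 31, 30, 31, 28, 30, 28, 27, 28, 27, 23, 26, 25, 24, 25, 23, 25, 22, 23, 25, 25, 20, 21, 22, 19, 20, 20, 20, 22, 22, 19, 22, 21, 19, 24, 23, 22, 17, 21, 22, 22, 21, 20, 19, 19, 17, 23, 19, 19, 20]
150 [22, 21, 26, 23, 23, 24, 24, 23, 27, 21, 33, 57, 78, 89, 95, 98, 97, 98, 97, 98, 98, 97, 97, 98, 96, 97, 98, 97, 98, 98, 97, 97, 98, 96, 97, 96, 96, 96, 96, 96, 97, 96, 96, 96, 97, 96, 95, 94, 96, 95, 96, 94, 95, 94, 96, 96, 95, 95, 94, 94, 95, 95, 95, 94, 95, 94, 93, 95, 95, 94, 94, 95, 94, 94, 93, 89, 78, 62, 40, 22, 22, 21]
[22, 22, 20, 19, 21, 22, 22, 22, 21, 19, 20, 21, 22, 20, 22, 17, 23, 20, 21, 19, 19, 17, 21, 20, 19, 20, 19, 19, 21, 19, 19, 18, 17, 18, 17, 28, 38, 48, 63, 79, 89, 96, 97, 96, 97, 97, 97, 97, 97, 97, 96, 96, 96, 97, 95, 94, 95, 94, 95, 94, 93, 93, 92, 92, 92, 93, 94, 91, 87, 83, 82, 75, 64, 61, 57]
[ 6.15 21.77 -0.56] [-0.001 -0.003 -0.388] | 22.6 22.2
[ 0.   -0.    1.73] [ 0.    -0.227 -0.   ] | 1.7 13.0
[ 1.73 -0.    7.5 ] [0. 0. 0.] | 7.7 0.0
```

```bash
cat > ins2.py <<'E'
from ins import *
DY=.033; GX=.0018; GZ=.1835
def pp(y,tipx,tipz,th):
    p,B=packpose(y,tipx,tipz,th,GX,GZ)
    Q=R.from_euler('z',SY)*R.from_euler('y',th,degrees=True)
    return p,Q*R.from_euler('z',DY)*R.from_euler('x',np.pi)
E
python3 - <<'E'
from ins2 import *
a=pp(.065,.033,.10,13)
a0=(np.array([a[0][0],a[0][1],.31]),down(SY+DY))
plan([a0,a,pp(.065,.033,.026,13)])
E
```

```text
[ 6.32 21.7  -0.56] [-0.001 -0.003 -0.421] | 22.6 24.1
[ 0.   -0.    1.77] [ 0.007 -0.227  0.   ] | 1.8 13.0
[1.66 0.05 7.21] [0. 0. 0.] | 7.4 0.0
```

Emit:
arm_command(
  deltas=[
    [[1.05,3.62,-0.1],[0,0,0],3],
    [[1.05,3.62,-0.1],[0,0,0],3],
    [[1.05,3.62,-0.1],[0,0,0],3],
    [[1.05,3.62,-0.1],[0,0,0],3],
    [[1.06,3.61,-0.1],[0,0,0],3],
    [[1.06,3.61,-0.06],[0,0,0],3],
    [[0,0,0],[0,0,-0.106],3],
    [[0,0,0],[0,-0.003,-0.105],3],
    [[0,0,0],[0,0,-0.105],3],
    [[0,0,0],[0,0,-0.105],3],
    [[0,0,0.8],[0.003,-0.114,0],3],
    [[0,0,0.9],[0.004,-0.113,0],3],
    [[0,0,0],[0,0,0],3],
    [[0,0,0],[0,0,0],3],
  ],
)

```text
clock: 32.8
position: [0.5596, 0.0213, 0.291]
tool_rot: [-3.133, 0.227, 0.295]
force: [0.4, -0.1, -3.1]
grip_width: 0.0356
finger_force: 45.4
```

Run:
```python
from ins2 import *
s=bot.observe();print(s['position'],s['tool_rot'],s['force'])
plan([pp(.065,.033,.026,13)])
```

```text
[0.56  0.021 0.291] [-3.133  0.227  0.295] [ 0.427 -0.119 -3.052]
[1.73 0.1  7.05] [-0.     0.001  0.001] | 7.3 0.1
```

Emit:
arm_command(
  deltas=[
    [[0.35,0.02,1.41],[0,0,0],3],
    [[0.35,0.02,1.41],[0,0,0],3],
    [[0.35,0.02,1.41],[0,0,0],3],
    [[0.34,0.02,1.41],[0,0,0],3],
    [[0.34,0.02,1.41],[0,0,0],3],
    [[0,0,0],[0,0,0],3],
    [[0,0,0],[0,0,0],3],
  ],
)

```text
clock: 33.5
position: [0.5607, 0.021, 0.219]
tool_rot: [-3.134, 0.229, 0.295]
force: [0.5, 0.4, -2.7]
grip_width: 0.0357
finger_force: 45.3
```

Run:
```python
from ins2 import *
from chk import chk
s=bot.observe();print(s['position'],s['tool_rot'],s['force'])
I=chk();g=I.sum(2)//3
for r in(128,134,139,142,150,160): print(r,g[r,262:380].tolist())
cv2.imwrite('pics/w13c.png',cv2.resize(I[60:300,160:480,::-1].astype(np.uint8),(800,600),interpolation=cv2.INTER_CUBIC))
```

```text
[0.561 0.021 0.219] [-3.134  0.229  0.295] [ 0.476  0.435 -2.734]
gold [307.8 138. ] 28
gold [339. 139.] 27
128 [155, 157, 158, 158, 158, 161, 164, 168, 167, 164, 164, 164, 165, 164, 164, 165, 166, 165, 167, 167, 169, 168, 169, 168, 169, 170, 170, 170, 170, 171, 171, 171, 171, 172, 171, 172, 172, 173, 172, 172, 171, 172, 172, 172, 172, 172, 165, 152, 141, 139, 139, 139, 139, 138, 138, 139, 139, 138, 138, 138, 138, 139, 139, 139, 138, 138, 140, 139, 139, 138, 139, 138, 139, 139, 139, 137, 138, 139, 139, 139, 138, 138, 140, 139, 139, 140, 140, 139, 139, 138, 139, 138, 140, 140, 138, 139, 139, 140, 138, 139, 139, 140, 140, 140, 140, 139, 138, 139, 138, 139, 140, 139, 139, 139, 139, 138, 138, 138]
134 [90, 91, 92, 92, 91, 106, 141, 165, 175, 178, 177, 177, 177, 177, 176, 177, 176, 176, 175, 169, 158, 139, 114, 88, 74, 74, 85, 89, 92, 91, 91, 92, 92, 91, 92, 91, 91, 88, 80, 72, 71, 70, 70, 70, 71, 71, 70, 71, 69, 71, 70, 71, 70, 72, 69, 71, 69, 70, 71, 72, 70, 70, 72, 71, 70, 70, 71, 70, 70, 70, 71, 70, 71, 71, 71, 71, 70, 69, 71, 70, 71, 71, 72, 71, 71, 70, 71, 72, 71, 71, 71, 72, 72, 71
[... 1463 characters left out ...]
 73, 74, 75, 75, 73, 74, 75, 74, 74, 74, 76, 73, 75, 75, 74, 74, 74, 73, 69, 69, 68, 69, 75, 94, 113, 126, 133, 138, 139, 140, 138, 139, 140, 138, 139, 141, 139, 140, 140, 139, 139, 139]
160 [92, 91, 92, 92, 90, 93, 100, 127, 154, 170, 176, 176, 176, 178, 176, 176, 175, 176, 176, 174, 166, 153, 131, 106, 82, 73, 76, 83, 84, 83, 86, 92, 96, 97, 98, 95, 87, 78, 74, 72, 74, 74, 73, 73, 72, 72, 72, 74, 74, 73, 72, 74, 72, 72, 72, 75, 74, 74, 74, 74, 73, 72, 73, 74, 74, 72, 74, 72, 73, 72, 74, 73, 75, 73, 74, 73, 73, 73, 72, 73, 73, 74, 72, 73, 73, 73, 73, 73, 73, 73, 73, 72, 71, 70, 69, 69, 71, 76, 94, 114, 127, 135, 138, 138, 139, 139, 139, 139, 140, 139, 140, 138, 140, 139, 139, 139, 139, 138]
```

Gold contacts (centre 323.4), bay edges (323.8) and tongue (323.6) agree. Lower and push.

Run:
```python
from ins2 import *
s=bot.observe()
A=R.from_euler('xyz',s['tool_rot']);Zs=R.from_euler('z',SY)
p=np.array(s['position']); tip=p+A.apply(R.from_euler('x',np.pi).apply(R.from_euler('z',-DY).apply([.062-GX,0,-GZ])))
t=Zs.inv().apply(tip-S);print('tip',t)
L=[(p+[0,0,.0165-t[2]],A)]
d1=Zs.apply([.048-t[0],0,0]); L.append((L[-1][0]+d1,A))
tp=tip+[0,0,.0165-t[2]]+d1; p2=L[-1][0]
for a in(-6,-10,-13.1):
    q=R.from_rotvec(np.radians(a)*Zs.apply([0,1,0])); L.append((tp+q.apply(p2-tp),q*A))
plan(L,s); print(L[-1][0])
```

```text
tip [0.033 0.065 0.027]
[0.24 0.01 1.04] [0. 0. 0.] | 1.1 0.0
[ 1.48  0.05 -0.35] [0. 0. 0.] | 1.5 0.0
[-1.88 -0.06  0.73] [-0.004  0.105  0.   ] | 2.0 6.0
[-1.26 -0.04  0.46] [-0.002  0.07   0.   ] | 1.3 4.0
[-0.98 -0.03  0.35] [-0.002  0.054  0.   ] | 1.0 3.1
[0.534 0.014 0.2  ]
```

Emit:
arm_command(
  deltas=[
    [[0.08,0,0.35],[0,0,0],3],
    [[0.08,0,0.35],[0,0,0],3],
    [[0.08,0.01,0.34],[0,0,0],3],
    [[0,0,0],[0,0,0],3],
    [[0.4,0.01,-0.09],[0,0,0],3],
    [[0.4,0.02,-0.1],[0,0,0],3],
    [[0.3,0.01,-0.07],[0,0,0],3],
    [[0.2,0.01,-0.05],[0,0,0],3],
    [[0.18,0,-0.04],[0,0,0],3],
    [[0,0,0],[0,0,0],3],
    [[0,0,0],[0,0,0],3],
  ],
)

```text
clock: 34.65
position: [0.5753, 0.0248, 0.2086]
tool_rot: [-3.134, 0.229, 0.295]
force: [0.6, -1.1, -2.3]
grip_width: 0.0356
finger_force: 45.3
```

Emit:
arm_command(
  deltas=[
    [[-0.47,-0.015,0.182],[-0.001,0.026,0],3],
    [[-0.47,-0.015,0.182],[-0.001,0.026,0],3],
    [[-0.47,-0.015,0.182],[-0.001,0.026,0],3],
    [[-0.47,-0.015,0.182],[-0.001,0.027,0],3],
    [[0,0,0],[0,0,0],3],
    [[0,0,0],[0,0,0],3],
  ],
)

```text
clock: 35.25
position: [0.5563, 0.0197, 0.2052]
tool_rot: [-3.138, 0.125, 0.294]
force: [-0.1, -0.5, -3.2]
grip_width: 0.0353
finger_force: 45.3
```

Emit:
arm_command(
  deltas=[
    [[-0.42,-0.013,0.153],[-0.001,0.0235,0],3],
    [[-0.42,-0.013,0.153],[-0.001,0.0235,0],3],
    [[-0.42,-0.013,0.153],[0,0.023,0],3],
    [[0,0,0],[0,0,0],3],
    [[-0.49,-0.015,0.17],[-0.001,0.027,0],3],
    [[-0.49,-0.015,0.17],[-0.001,0.027,0],3],
    [[0,0,0.05],[0,0,0],3],
    [[0,0,0],[0,0,0],3],
  ],
)

```text
clock: 36.05
position: [0.5344, 0.0139, 0.1985]
tool_rot: [3.141, 0.001, 0.294]
force: [-3.8, -0.9, 5.3]
grip_width: 0.0354
finger_force: 46.3
```

Emit:
arm_command(
  deltas=[
    [[0,0,0.1],[0,0,0],3],
    [[0,0,0],[0,0,0],3],
    [[0,0,0],[0,0,0],5],
    [[0,0,0],[0,0,0],5],
    [[0,0,0],[0,0,0],5],
    [[0,0,-2],[0,0,0],5],
    [[0,0,-4],[0,0,0],5],
    [[0,0,-4],[0,0,0],6],
    [[0,0,-4],[0,0,0],6],
    [[0,0,0],[0,0,0],6.5],
    [[0,0,0],[0,0,0],6.5],
  ],
)

```text
clock: 37.15
position: [0.5342, 0.0137, 0.338]
tool_rot: [3.141, -0.001, 0.294]
force: [-0.0, 0.1, -0.7]
grip_width: 0.065
finger_force: 0.0
```

Run:
```python
from ins import *
f=look('w14',['pack_a','pack_a_tongue'],{'pack_a':.014})
for d in bot.mark_of('pack_a',f)[:4]: print(d['p'],R.from_euler('z',-SY).apply(ray(f,d['at'],.014)-S))
m=np.array([[-45,18,38],[-45,-18,38],[45,-18,38],[45,18,38]])/1000
g=f['frame'].astype(int).sum(2)//3
for y in(.063,-.0605):
  for th in(0,4.5):
    Q=R.from_euler('y',th,degrees=True); tip=np.array([.048,y,.0145])
    q=proj(f,[st(tip+Q.apply(k-[.062,0,0])) for k in m]);print(th,q.round(1).tolist())
  q=proj(f,[st([.048-.107,y,.052])])[0].astype(int); c,r=q; print(c,r,g[r-12:r+13,c].tolist(), g[r-12:r+13,c+8].tolist())
g2=cv2.resize(f['frame'][100:300,160:480,::-1],(800,500),interpolation=cv2.INTER_CUBIC);cv2.imwrite('pics/w14c.png',g2)
print(bot.observe()['qpos'],bot.observe()['position'])
```

```text
pack_a 0.92 [321. 187.] [0.535 0.011 0.014]
pack_a 0.73 [449. 191.] [ 0.566 -0.106  0.014]
pack_a_tongue 0.74 [459. 125.] [ 0.626 -0.096  0.   ]
0.92 [-0.012  0.062  0.014]
0.73 [-0.012 -0.059  0.014]
0 [[297.4, 250.3], [338.8, 251.5], [344.6, 147.8], [298.8, 146.4]]
4.5 [[296.8, 251.1], [339.6, 252.4], [344.9, 144.2], [298.7, 142.7]]
318 250 [89, 89, 89, 89, 88, 88, 88, 88, 87, 86, 82, 86, 88, 88, 88, 89, 87, 89, 88, 87, 89, 88, 87, 88, 87] [90, 89, 89, 90, 88, 87, 88, 89, 88, 86, 84, 85, 88, 88, 88, 88, 88, 89, 89, 87, 88, 89, 88, 88, 88]
0 [[438.9, 254.4], [479.8, 255.6], [500.5, 152.9], [455.2, 151.4]]
4.5 [[442.9, 255.4], [485.2, 256.6], [502.1, 149.3], [456.5, 147.8]]
459 254 [179, 180, 179, 180, 180, 179, 179, 179, 177, 169, 165, 173, 178, 178, 179, 178, 177, 178, 178, 178, 178, 178, 178, 177, 178] [179, 179, 177, 179, 179, 179, 178, 179, 179, 177, 171, 171, 175, 178, 178, 178, 178, 178, 179, 177, 177, 178, 179, 178, 178]
[ 0.167  0.492 -0.408  1.89   0.261  0.814 -1.655] [0.534 0.014 0.336]
```

Both packs sit alike, about 12 mm behind the station origin and with contact felt at the correct height. Next is the cover.

Run:
```python
from ins import *
plan([([.424,.398,.36],down(.294))])
```

```text
[  0.62 -39.96  -2.37] [-0.     0.002  0.   ] | 40.0 0.1
```

Emit:
arm_command(
  deltas=[
    [[0.06,-4.0,-0.24],[0,0,0],7],
    [[0.06,-4.0,-0.24],[0,0,-0.1],7],
    [[0.45,-4.0,-0.24],[0,0,-0.1],7],
    [[0.85,-3.9,-0.24],[0,0,-0.1],7],
    [[1.2,-3.8,-0.24],[0,0,-0.1],7],
    [[1.6,-3.7,-0.24],[0,0,-0.1],7],
    [[1.95,-3.5,-0.24],[0,0,-0.1],7],
    [[2.3,-3.3,-0.24],[0,0,-0.1],7],
    [[2.6,-3.0,-0.24],[0,0,-0.1],7],
    [[2.9,-2.8,-0.24],[0,0,-0.1],7],
    [[0,0,0],[0,0,-0.13],7],
    [[0,0,0],[0,0,-0.13],7],
    [[0,0,0],[0,0,-0.12],7],
    [[0,0,0],[0,0,0],7],
    [[0,0,0],[0,0,0],7],
  ],
)

```text
clock: 38.85
position: [0.4221, 0.3983, 0.3605]
tool_rot: [-3.141, 0.001, 1.57]
force: [0.1, -0.1, -0.7]
grip_width: 0.0701
finger_force: 0.0
```

Run:
```python
from ins import *
s=bot.observe();print(s['qpos'])
f=look('w15',['cover','cover_grip','cover_tongue'],{'cover':0,'cover_grip':.073,'cover_tongue':0})
I=f['frame'].astype(int); m=((I.min(2)>150)).astype(np.uint8)
n,l,stt,c=cv2.connectedComponentsWithStats(m)
for i in range(1,n):
    if stt[i,4]>800: print(c[i],stt[i])
# predicted corners
def pr(x,y,w): 
    return proj(f,R.from_euler('z',w).apply(np.array([[-74,-97,48],[74,-97,48],[74,97,48],[-74,97,48],[-36,-20,87],[-36,20,87],[-20,20,87],[-20,-20,87]])/1000)+[x,y,0]).round(0).tolist()
print(pr(.456,.398,0))
plan([([.424,.398,.236],down(1.571))])
```

```text
[-0.333  0.602 -0.764  1.737  0.484  1.001 -1.278]
cover 0.56 [357. 170.] [0.462 0.403 0.   ]
cover_grip 0.92 [322. 193.] [0.425 0.399 0.073]
cover_tongue 0.22 [516. 319.] [0.662 0.218 0.   ]
[375.295 133.328] [  277    67   182   204 19965]
[300.895 241.153] [ 282  199   42   79 2522]
[564.82 269.21] [ 518  236   93   69 3994]
[ 30.177 366.43 ] [   0  358   65   23 1071]
[[278.0, 281.0], [427.0, 281.0], [451.0, 71.0], [268.0, 72.0], [315.0, 224.0], [315.0, 175.0], [336.0, 175.0], [335.0, 224.0]]
[-0.04  0.2  12.51] [0.    0.    0.001] | 12.5 0.1
```

Run:
```python
from ins import *
f=grab('wrist');g=f['frame'].astype(int).sum(2)//3
def edges(v,o,t=25):
    d=np.convolve(v,[1,1,0,-1,-1],'same')/2
    return [(o+i,int(d[i])) for i in range(2,len(v)-2) if abs(d[i])>t and abs(d[i])>=abs(d[i-1:i+2]).max()]
for r in(90,110,130,185,200,210,240,255): print('row',r,edges(g[r,240:480],240))
for c in(320,326,350,380,420): print('col',c,edges(g[40:330,c],40))
```

```text
row 90 [(277, 168), (456, -164)]
row 110 [(277, 181), (351, -44), (403, 41), (453, -171)]
row 130 [(278, 181), (335, -29), (451, -128)]
row 185 [(263, 139), (267, -47), (277, -60), (313, 68), (351, -45), (440, 68), (444, -128)]
row 200 [(263, 122), (267, -33), (301, -64), (313, 70), (318, 78), (322, -100), (349, 38), (442, -119)]
row 210 [(281, 175), (301, -140), (312, 151), (320, -111), (344, 44), (441, -120)]
row 240 [(282, 168), (316, -100), (323, 31), (437, -117)]
row 255 [(283, 163), (320, -77), (396, -97), (402, 28), (413, 84), (436, -151)]
col 320 [(67, 188), (162, -92), (199, 87), (206, -47), (216, -61), (249, 71), (257, -47), (277, -112)]
col 326 [(67, 185), (153, -73), (162, -55), (171, 28), (235, 32), (277, -113)]
col 350 [(67, 185), (111, -39), (136, -40), (199, 35), (213, -26), (217, 28), (242, -50), (246, 48), (277, -108)]
col 380 [(67, 187), (97, -50), (112, -75), (118, 73), (148, -81), (153, 72), (181, -78), (186, 77), (212, -76), (217, 56), (242, -70), (246, 66), (277, -105)]
col 420 [(67, 192), (112, -75), (118, 61), (148, -80), (153, 72), (181, -76), (186, 77), (212, -76), (217, 75), (242, -79), (246, 77), (264, -103), (290, -27), (291, -27)]
```

Emit:
arm_command(
  deltas=[
    [[0,0.3,2.5],[0,0,0],7],
    [[0,0.3,3.0],[0,0,0],7],
    [[0,0,3.0],[0,0,0],7],
    [[0,0,2.5],[0,0,0],7],
    [[0,0,1.2],[0,0,0],7],
    [[0,0,0.4],[0,0,0],7],
    [[0,0,0],[0,0,0],6],
    [[0,0,0],[0,0,0],4],
    [[0,0,0],[0,0,0],2],
    [[0,0,0],[0,0,0],2],
    [[0,0,0],[0,0,0],2],
    [[0,0,0],[0,0,0],2],
    [[0,0,0],[0,0,0],2],
  ],
  newtons=45,
)

```text
clock: 40.4
position: [0.4292, 0.3987, 0.237]
tool_rot: [3.138, -0.002, 1.573]
force: [4.1, -1.8, 14.7]
grip_width: 0.0222
finger_force: 43.9
```

```bash
cat > cov.py <<'E'
from look import *
G=np.array([-.032,-.003,.237]); Y0=.0033
Zs=R.from_euler('z',SY)
def cp(tipx,tipz,th,y=Y0):
    Q=Zs*R.from_euler('y',th,degrees=True)
    o=st([tipx,y,tipz])-Q.apply([.086,0,0])
    return o+Q.apply(G),Q*R.from_euler('xyz',[np.pi,0,np.pi/2])
E
python3 - <<'E'
from cov import *
s=bot.observe();print(s['force'])
a=cp(.074,.10,0); 
up=(np.array(s['position'])+[0,0,.165],R.from_euler('xyz',s['tool_rot']))
b=(np.array([a[0][0],a[0][1],.40]),a[1])
plan([up,(b[0],up[1]),b,cp(.074,.12,11),cp(.074,.03,11)],s)
print(b[0])
E
```

```text
[ 4.147 -1.769 14.663]
[  0.03   0.06 -16.5 ] [0. 0. 0.] | 16.5 0.0
[-45.57   8.96   0.16] [0. 0. 0.] | 46.4 0.0
[0. 0. 0.] [ 0.004 -0.001 -0.258] | 0.0 14.8
[0.   4.74 2.48] [ 0.192 -0.    -0.   ] | 5.4 11.0
[0.   1.72 8.83] [0. 0. 0.] | 9.0 0.0
[ 0.52  -0.057  0.4  ]
```

Emit:
arm_command(
  deltas=[
    [[0,0,-1.0],[0,0,0],2],
    [[0,0,-3.0],[0,0,0],2],
    [[0,0,-4.0],[0,0,0],2],
    [[0,0,-4.0],[0,0,0],2],
    [[0,0,-3.5],[0,0,0],2],
    [[0,0,-1.0],[0,0,0],2],
    [[-3.0,0.6,0],[0,0,0],2],
    [[-4.0,0.8,0],[0,0,0],2],
    [[-4.0,0.8,0],[0,0,0],2],
    [[-4.0,0.8,0],[0,0,0],2],
    [[-4.0,0.8,0],[0,0,0],2],
    [[-4.0,0.8,0],[0,0,0],2],
    [[-4.0,0.8,0],[0,0,0],2],
    [[-4.0,0.8,0],[0,0,0],2],
    [[-4.0,0.8,0],[0,0,0],2],
    [[-4.0,0.8,0],[0,0,0],2],
    [[-4.0,0.8,0],[0,0,0],2],
    [[-2.5,0.4,0],[0,0,0],2],
    [[0,0,0],[0,0,-0.129],2],
    [[0,0,0],[0,0,-0.129],2],
  ],
)

```text
clock: 42.4
position: [0.5191, -0.0571, 0.4001]
tool_rot: [-3.141, 0.0, 1.835]
force: [0.1, 0.5, -1.1]
grip_width: 0.0217
finger_force: 44.8
```

Run:
```python
from cov import *
s=bot.observe();print(s['position'],s['tool_rot'],s['grip_width'],s['force'])
f=grab('scene');save(f,'s3.png')
for n in('pack_a','cover_grip','cover'): print(n,[(round(d['p'],2),np.round(d['at'])) for d in bot.mark_of(n,f)[:5]])
plan([cp(.074,.12,11),cp(.074,.03,11)],s)
```

```text
[ 0.519 -0.057  0.4  ] [-3.141  0.     1.835] 0.021720014234107857 [ 0.081  0.506 -1.082]
pack_a [(0.96, array([160., 269.])), (0.95, array([389., 179.])), (0.74, array([369., 189.])), (0.68, array([218., 288.]))]
cover_grip [(0.96, array([395., 118.]))]
cover [(0.55, array([381., 139.])), (0.41, array([323., 185.])), (0.31, array([398., 216.]))]
[-0.    4.81  2.49] [0.191 0.001 0.004] | 5.4 11.0
[0.   1.72 8.83] [0. 0. 0.] | 9.0 0.0
```

Emit:
arm_command(
  deltas=[
    [[0,1.2,0.62],[0.048,0,0.004],2],
    [[0,1.2,0.62],[0.048,0,0],2],
    [[0,1.2,0.62],[0.048,0,0],2],
    [[0,1.2,0.62],[0.047,0,0],2],
    [[0,0.6,3.0],[0,0,0],2],
    [[0,0.55,3.0],[0,0,0],2],
    [[0,0.38,1.9],[0,0,0],2],
    [[0,0.19,0.93],[0,0,0],2],
    [[0,0,0],[0,0,0],2],
    [[0,0,0],[0,0,0],2],
  ],
)

```text
clock: 43.6
position: [0.5643, -0.0443, 0.2831]
tool_rot: [-2.952, 0.001, 1.827]
force: [0.1, 0.8, -1.5]
grip_width: 0.0222
finger_force: 44.8
```

Run:
```python
from cov import *
s=bot.observe();print(s['position'],s['tool_rot'],s['force'])
f=look('w16',['cover_tongue','cover_lip'],{'cover_tongue':.03})
cv2.imwrite('pics/w16c.png',cv2.resize(f['frame'][:,:,::-1],(800,500)))
plan([cp(.074,.022,11),cp(.074,.0155,11),cp(.0857,.0155,11)],s)
P=np.array([st(np.array(q)/1000) for q in([78,80,30],[78,-80,30],[87.5,80,30],[87.5,-80,30],[96,106,14],[-106,106,14])]);print(proj(f,P).round(0).tolist())
A=R.from_euler('xyz',s['tool_rot'])*R.from_euler('xyz',[np.pi,0,np.pi/2]).inv()
P=np.array(s['position'])+A.apply(np.array([[74,97,48],[-74,97,48],[86,65,6],[86,65,0],[74,-97,48]])/1000-G);print(proj(f,P).round(0).tolist())
```

```text
[ 0.564 -0.044  0.283] [-2.952  0.001  1.827] [ 0.13   0.814 -1.502]
[-0.05  0.22  0.56] [ 0.002  0.    -0.004] | 0.6 0.3
[0.   0.12 0.64] [0. 0. 0.] | 0.7 0.0
[-0.    1.15 -0.22] [0. 0. 0.] | 1.2 0.0
[[521.0, 92.0], [481.0, 317.0], [538.0, 92.0], [495.0, 319.0], [551.0, 47.0], [240.0, 56.0]]
[[554.0, 42.0], [222.0, 42.0], [514.0, 112.0], [508.0, 112.0], [486.0, 383.0]]
```

View pics/w16c.png

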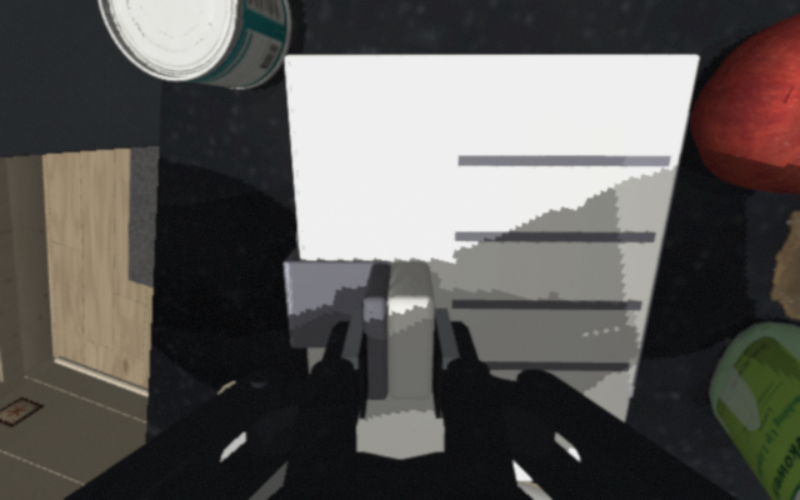

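The tilted cover is squarely over the station. Its +x corner at (698,55) is clear of the apple, and the tin at (200,40) is clear too. Next I lower and hook the tongue.

Emit:
arm_command(
  deltas=[
    [[-0.02,0.11,0.28],[0.002,0,-0.002],2],
    [[-0.03,0.11,0.28],[0,0,-0.002],2],
    [[0,0.06,0.32],[0,0,0],2],
    [[0,0.06,0.32],[0,0,0],2],
    [[0,0,0],[0,0,0],2],
    [[0,0,0],[0,0,0],2],
  ],
)

```text
clock: 44.35
position: [0.5652, -0.0447, 0.2697]
tool_rot: [-2.949, -0.0, 1.832]
force: [0.4, 0.2, -1.8]
grip_width: 0.0221
finger_force: 44.8
```

Emit:
arm_command(
  deltas=[
    [[0,0.3,-0.06],[0,0,0],2],
    [[0,0.3,-0.06],[0,0,0],2],
    [[0,0.25,-0.05],[0,0,0],2],
    [[0,0.15,-0.03],[0,0,0],2],
    [[0,0,0],[0,0,0],2],
    [[0,0,0],[0,0,0],2],
  ],
)

```text
clock: 44.95
position: [0.575, -0.0421, 0.2698]
tool_rot: [-2.949, -0.0, 1.832]
force: [0.3, 0.1, -1.6]
grip_width: 0.0224
finger_force: 44.8
```

Emit:
arm_command(
  deltas=[
    [[0,0.1,-0.02],[0,0,0],2],
    [[0,0.07,-0.01],[0,0,0],2],
    [[0,0,0],[0,0,0],2],
    [[0,0,0],[0,0,0],2],
  ],
)

```text
clock: 45.35
position: [0.5764, -0.0418, 0.2697]
tool_rot: [-2.948, -0.0, 1.832]
force: [-4.6, -1.8, 1.8]
grip_width: 0.022
finger_force: 44.9
```

Run:
```python
from cov import *
s=bot.observe();print(s['position'],s['tool_rot'],s['force'])
B=R.from_euler('xyz',s['tool_rot']);A=B*R.from_euler('xyz',[np.pi,0,np.pi/2]).inv();p=np.array(s['position'])
tip=p+A.apply(np.array([.086,0,0])-G);print('tip',Zs.inv().apply(tip-S))
L=[]
for a in(-4,-8,-11):
    q=R.from_rotvec(np.radians(a)*Zs.apply([0,1,0]));L.append((tip+q.apply(p-tip),q*B))
plan(L,s);print(L[-1][0])
```

```text
[ 0.576 -0.042  0.27 ] [-2.948 -0.     1.832] [-4.583 -1.77   1.816]
tip [0.085 0.003 0.014]
[ 0.   -1.62  0.88] [-0.07 -0.   -0.  ] | 1.8 4.0
[ 0.   -1.62  0.88] [-0.07 -0.   -0.  ] | 1.8 4.0
[ 0.   -1.22  0.65] [-0.052 -0.    -0.   ] | 1.4 3.0
[ 0.531 -0.054  0.252]
```

Light wall contact (about 5 N), so the tongue is hooked. Now I swing the cover down.

Emit:
arm_command(
  deltas=[
    [[0,-0.54,0.29],[-0.0233,0,0],2],
    [[0,-0.54,0.29],[-0.0233,0,0],2],
    [[0,-0.54,0.3],[-0.0234,0,0],2],
    [[0,-0.54,0.29],[-0.0233,0,0],2],
    [[0,-0.54,0.29],[-0.0233,0,0],2],
    [[0,0,0],[0,0,0],2],
    [[0,0,0],[0,0,0],2],
  ],
)

```text
clock: 46.05
position: [0.549, -0.0492, 0.2594]
tool_rot: [-3.065, -0.0, 1.832]
force: [-3.9, -2.7, 0.7]
grip_width: 0.0224
finger_force: 44.8
```

Emit:
arm_command(
  deltas=[
    [[0,-0.54,0.3],[-0.0234,0,0],2],
    [[0,-0.41,0.22],[-0.0173,0,0],2],
    [[0,0,0],[0,0,0],2],
    [[0,0,0],[0,0,0],2],
  ],
)

```text
clock: 46.45
position: [0.5396, -0.0516, 0.2548]
tool_rot: [-3.106, -0.0, 1.832]
force: [-2.6, -2.0, -0.9]
grip_width: 0.0221
finger_force: 45.2
```

Roughly 2° remain.

Emit:
arm_command(
  deltas=[
    [[0,-0.41,0.2],[-0.0175,0,0],2],
    [[0,-0.41,0.19],[-0.0175,0,0],2],
    [[0,0,0],[0,0,0],2],
    [[0,0,0],[0,0,0],2],
  ],
)

```text
clock: 46.85
position: [0.5315, -0.0537, 0.2513]
tool_rot: [3.141, -0.0, 1.832]
force: [-1.2, -0.5, 3.2]
grip_width: 0.0222
finger_force: 47.7
```

Emit:
arm_command(
  deltas=[
    [[0,0,0.1],[0,0,0],2],
    [[0,0,0],[0,0,0],2],
    [[0,0,0],[0,0,0],2],
  ],
)

```text
clock: 47.15
position: [0.5319, -0.0535, 0.2508]
tool_rot: [3.14, 0.0, 1.832]
force: [-1.0, 0.3, 14.0]
grip_width: 0.0221
finger_force: 54.8
```

Emit:
arm_command(
  deltas=[
    [[0,0,0],[0,0,0],5],
    [[0,0,0],[0,0,0],6],
    [[0,0,0],[0,0,0],6],
    [[0,0,0],[0,0,0],6],
    [[0,0,-2],[0,0,0],6],
    [[0,0,-3],[0,0,0],6],
    [[0,0,-4],[0,0,0],6],
    [[0,0,-4],[0,0,0],6],
    [[0,0,0],[0,0,0],6],
    [[0,0,0],[0,0,0],6],
  ],
)

```text
clock: 48.15
position: [0.5315, -0.0539, 0.3807]
tool_rot: [3.141, 0.001, 1.831]
force: [-0.1, 0.6, -0.6]
grip_width: 0.0599
finger_force: 0.0
```

Run:
```python
from cov import *
s=bot.observe();print(s['position'],s['force'])
f=look('w17',['cover','cover_grip','catch','cover_lip'])
f2=look('s4',['cover','cover_grip','catch','cover_tongue'],cam='scene')
def edges(v,o,t=25):
    d=np.convolve(v,[1,1,0,-1,-1],'same')/2
    return [(o+i,int(d[i])) for i in range(2,len(v)-2) if abs(d[i])>t and abs(d[i])>=abs(d[i-1:i+2]).max()]
# compare with w2 (same cover home before) via homemade reprojection: cover top corners & block predicted vs edges
g=f['frame'].astype(int).sum(2)//3
C=np.array([[-74,-97,62],[74,-97,62],[74,97,62],[-74,97,62],[-53,20,101],[-45,20,101],[-36,20,101],[-20,20,101],[-53,-20,101],[-20,-20,101]])/1000
print(proj(f,[st(c) for c in C]).round(0).tolist())
for r in(90,120,190,200,210): print(r,edges(g[r,200:500],200))
# scene change around home cover: compare with initial image
a=cv2.imread('pics/scene0.png').astype(int);b=cv2.imread('pics/s4.png').astype(int)
d=np.abs(a-b).max(2)[150:205,330:425];ys,xs=np.nonzero(d>40);print(len(ys),(xs.min()+330,xs.max()+330,ys.min()+150,ys.max()+150) if len(ys) else 0)
```

```text
[ 0.532 -0.054  0.381] [-0.145  0.643 -0.566]
cover 0.83 [351. 169.] [ 0.564 -0.041  0.014]
cover_grip 0.96 [320. 190.] [ 0.533 -0.051  0.087]
catch 0.6 [263. 173.] [ 0.476 -0.067  0.022]
cover_lip 0.72 [423. 176.] [ 0.637 -0.027  0.025]
cover 0.8 [373. 186.] [ 0.553 -0.034  0.014]
cover_grip 0.86 [384. 167.] [ 0.52  -0.038  0.087]
catch 0.56 [397. 186.] [ 0.492 -0.073  0.022]
cover_tongue 0.92 [348. 176.] [ 0.657 -0.028  0.014]
[[276.0, 277.0], [422.0, 277.0], [445.0, 71.0], [267.0, 71.0], [291.0, 173.0], [301.0, 173.0], [312.0, 173.0], [333.0, 173.0], [292.0, 220.0], [332.0, 220.0]]
90 [(244, 95), (271, 70), (446, -135)]
120 [(246, 80), (272, 86), (387, -35), (436, 29), (442, -109), (445, 41), (449, -121)]
190 [(248, 47), (249, 47), (306, 75), (314, -26), (352, 28), (372, 29), (434, -71), (440, -53)]
200 [(249, 45), (306, 71), (349, 39), (433, -66), (439, -62)]
210 [(252, 30), (276, 47), (295, -46), (305, 50), (350, 29), (370, -30), (428, 26), (432, -75), (438, -62), (483, 28)]
718 (np.int64(330), np.int64(415), np.int64(158), np.int64(200))
```

Run:
```python
import cv2,numpy as np
a=cv2.imread('pics/scene0.png');b=cv2.imread('pics/s4.png')
ga,gb=[cv2.Laplacian(cv2.GaussianBlur(cv2.cvtColor(x,cv2.COLOR_BGR2GRAY),(3,3),0),cv2.CV_32F) for x in(a,b)]
for nm,(x0,x1,y0,y1) in{'cover':(340,415,155,200),'front edge':(335,372,175,200),'block':(374,394,154,178),'tab/catch':(392,418,170,195),'tin(ref)':(385,420,192,226),'apple':(308,340,160,190),'lemon':(290,318,172,200),'shaker':(278,298,170,205),'tub':(246,274,182,218),'jam':(212,244,185,230),'red':(190,245,258,300),'blue':(145,178,240,285)}.items():
    t=ga[y0:y1,x0:x1];w=gb[y0-6:y1+6,x0-6:x1+6];r=cv2.matchTemplate(w,t,cv2.TM_CCOEFF_NORMED);_,m,_,l=cv2.minMaxLoc(r)
    print(nm,round(m,2),l[0]-6,l[1]-6)
x=np.vstack([cv2.resize(z[145:210,320:430],(770,455),interpolation=cv2.INTER_CUBIC) for z in(a,b)])
cv2.imwrite('pics/cmp.png',cv2.resize(x,(507,600)))
```

```text
cover 0.75 0 0
front edge 0.87 0 0
block 0.45 0 0
tab/catch 0.74 0 0
tin(ref) 0.98 0 0
apple 0.83 0 0
lemon 0.92 0 0
shaker 0.97 0 0
tub 0.99 0 0
jam 0.98 0 0
red 0.94 0 0
blue 0.96 0 0
```

```bash
python3 -c "
from workcell import bot
print(bot.job_done())"
```

```text
the job is handed in; nothing more can be done
None
```

The job is handed in: the two grey packs on the worktop are seated in the right and left bays. The cover is back home with its tab out, and in the images neither the food things nor the red and blue look-alikes moved.

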